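# Nest the parts dippers with their handles splayed

### The job

Put the three bolt dippers away as one nest: set the blue medium dipper gently down inside the big steel one, with its handle turned well clear of the big one's handle (at least a hand's width, 100 mm, between the handle ends), then fetch the small yellow dipper from under the wire rack and lower it gently, not dropped, into the blue one with its handle lying in the gap between the two grey drawer stacks. All three must end upright and fully home, the big one still on its round foot plate, its handle left pointing where it was, and nothing else on the bench disturbed.

Things in the scene. Friction and masses are not known exactly. Their poses are not given: they have to be found in the camera images.
- nest_spot (a point): Centre of the top of the fixed round black foot plate (156 mm across, top at z = 4 mm), left or right of the bench's middle. x points along the middle of the gap between two fixed grey drawer stacks; z up. Each stack is a block from 82 to 160 mm along x and from 15 to 85 mm off the x axis to its side, top 115 mm over the bench: the gap is 30 mm wide, open above.
- big_center (a point): Big dipper (bare steel, black handle), loose, standing on the foot plate: round open cup, 136 mm outside diameter, 60 mm tall, wall 4 mm, floor 5 mm thick, 0.45 kg. The point is on the cup's axis, half-way up (30 mm). x points along the handle, z up. The handle points at least 1.7 rad away from the direction of the gap; which way varies.
- big_tip (a point): End of the big dipper's handle, on its middle line, 155 mm from the cup's axis, 64 mm over the cup's underside; axes as the cup. The handle is a level straight strap from cup to tip, 12 mm wide, 20 mm tall (54 to 74 mm over the underside).
- medium_center (a point): Medium dipper (all blue), loose, near the bench's middle: round open cup, 104 mm outside diameter, 65 mm tall, wall 4 mm, floor 5 mm thick, about 0.24 kg. The point is on the cup's axis, half-way up (32.5 mm). x points along the handle, z up. Nothing else stands within 100 mm of the bench point x = 0.54, y = 0 m. Fully home in the big dipper it stands on that one's floor.
- medium_tip (a point): End of the medium dipper's handle, on its middle line, 150 mm from the cup's axis, 69 mm over the cup's underside; axes as the cup. Level straight strap from cup to tip, 12 mm wide, 20 mm tall (59 to 79 mm over the underside). Home in the big dipper, it passes 4 mm over that one's rim but would hit that one's handle if turned over it.
- small_center (a point): Small dipper (yellow cup, orange handle and arch), loose, standing on the bench under the wire rack, handle poking out of the rack's front: round open cup, 66 mm outside diameter, 70 mm tall, wall 4 mm, floor 5 mm, about 0.15 kg. The point is on the cup's axis, half-way up (35 mm). x points along the handle, z up. Fully home it stands on the medium one's floor.
- small_arch (a point): Middle of the small dipper's rigid carrying arch, on the cup's axis, 98 mm over the underside; axes as the cup. A level bar, 12 x 12 mm, 70 mm long in line with the handle, over the mouth, on two posts 31 mm either side of the axis; 22 mm free between rim and bar. The grip for lowering the dipper into the nest.
- small_tip (a point): End of the small dipper's handle, on its middle line, 155 mm from the cup's axis, 74 mm over the cup's underside; axes as the cup. Level straight strap from cup to tip, 12 mm wide, 20 mm tall (64 to 84 mm over the underside). Home in the nest, its top lies 17 mm below the stacks' tops, so fingers do not fit beside it in the gap.
- rack_front (a point): Middle of the front edge of the fixed wire rack, at the underside of its roof of bars, 120 mm over the bench (roof 8 mm thick). x points into the rack, z up. The roof reaches 145 mm back and 100 mm to either side; 10 mm legs at its corners only, 95 mm either side. The small cup's axis starts 40 to 60 mm behind this edge. On the other side of the bench from the foot plate.
- tin: Bystander: green tin, 64 mm across, 34 mm tall, origin at its underside's centre. Leave alone.
- collar: Bystander: dark steel shaft collar lying flat, 64 mm across, 26 mm tall, origin at its underside's centre. Leave alone.
- block: Bystander: wooden block 45 x 70 x 26 mm (x, y, z), origin at its underside's centre. Leave alone.
- wrench: Bystander: flat steel wrench, 150 mm long along its x axis, about 10 mm tall. Leave alone.
- oiler: Bystander: white oil bottle with red cap, 60 mm across, 150 mm tall, origin at its underside's centre, at the outer side of the bench. Leave alone.
- jar: Bystander: amber jar with steel lid, 72 mm across, 100 mm tall, origin at its underside's centre, at the outer side of the bench. Leave alone.
Not all that is in view belongs to the job. There is more than one size of the part that bears medium_center; the job needs the largest.

How it is judged:
On the way, in this order (a step that is already met when the one before it is completed fails the run):
1. the medium dipper is fully home in the big one, handles clear of each other (horizontal distance between medium_center and big_center below 0.02 m and z of medium_center in the frame of big_center between 0.002 and 0.0125 m and angle between medium_center's own z axis and vertical below 0.07 rad and horizontal distance between medium_tip and big_tip above 0.09 m and horizontal distance between big_center and nest_spot below 0.025 m), for 0.2 s.
2. the small dipper is fully home in the medium one, its handle in the gap (horizontal distance between small_center and medium_center below 0.022 m and z of small_center in the frame of big_center between 0.009 and 0.021 m and angle between small_center's own z axis and vertical below 0.07 rad and x of small_tip in the frame of nest_spot above 0.12 m and y of small_tip in the frame of nest_spot between -0.018 and 0.018 m), for 0.2 s.
At the end, for the whole second after the job is handed in: Each dipper upright (0.07 rad), within 5 mm of fully home in the next; small handle end in the gap (18 mm off its middle line), medium's over 90 mm from the other two; big one within 25 mm of the plate's centre, its handle end within 50 mm of its start; all released, at rest (all of step 1 and all of step 2 and horizontal distance between medium_tip and small_tip above 0.09 m and angle between big_center's own z axis and vertical below 0.07 rad and distance of big_tip from where it was at the start of the episode below 0.05 m and linear speed of each of small, medium below 0.02 m/s); the robot touches nothing.
It fails at once if a bystander was moved by more than 25 mm (distance of any of tin, collar, block, wrench, oiler, jar from where it was at the start of the episode above 0.025 m).
It fails at once if the medium dipper was dropped into the nest (faster than 0.5 m/s there) (horizontal distance between medium_center and big_center below 0.03 m and z of medium_center in the frame of big_center below 0.05 m and linear speed of medium above 0.5 m/s).
It fails at once if the small dipper was dropped into the nest (faster than 0.5 m/s there) (horizontal distance between small_center and big_center below 0.03 m and z of small_center in the frame of big_center below 0.06 m and linear speed of small above 0.5 m/s).
It also fails if it takes over 72 s, if anything falls off the work surface, if the arm or the gripper's body presses on something with over 40 N, if the wrist force passes 120 N, or if a joint passes its speed limit or range.

### The arm

A 6-joint arm with a two-finger parallel gripper is mounted at the origin on the work surface. World frame = base frame: x ahead of the robot, y to its left, z up, the work surface at z = 0. Lengths are in m, angles in rad, forces in N, time in s.
With the tool pointing down it reaches from about 0.25 to 0.775 m from the base axis. Payload 4 kg.
Tool frame: the origin (TCP) lies midway between the tips of the shut fingers; the grasp point (between the pads) lies 19 mm behind it; y points along the fingers, x is the direction in which the jaws open and shut, and the axes are right-handed (so a half turn about y gives the same grasp; the last joint's range is limited). The gripper opens to 94 mm and grips with 3 to 60 N. Pads are 16 mm wide; open, the fingers measure 119 mm over their backs; the gripper's body (75 mm by 177 mm) begins 78 mm behind the grasp point.
Start: joints at [1.07, 0.087, 1.371, -0, 1.684, -0.103], TCP at [0.213, 0.507, 0.206] pointing down, gripper open.
Joint ranges: [-3.1, 3.1], [-0.76, 2.03], [0.27, 2.55], [-1.08, 4.22], [0.17, 2.65], [-2.57, 2.57]. Speed limits (rad/s): [2.79, 2.79, 3.14, 3.14, 3.14, 3.14].

### API

Orientations are given as [roll, pitch, yaw] about the fixed x, y, z axes, in that order (R = Rz(yaw) Ry(pitch) Rx(roll)).
In Python, from bench import robot, snapshot, camera_info, ticket gives the robot as it stands.
- The arm moves only by the shell command python3 -m creep 'ROWS'. ROWS is JSON, a list of rows, each an object with "slide": the shift along the tool's x, y, z in mm, a list of three; "roll": the turn about the tool's y in degrees; "grip": the closure, from 0 (fully open) to 1 (shut). In form: [{"slide": [x, y, z], "roll": roll, "grip": grip}, ...]. A call has 1 to 20 rows; each row is the pose to reach, as a shift and turn from the pose commanded when the call began, along the tool's axes at that moment; what a row does not reach only later rows make up. A row lasts 1/12 s, in which the tool goes at most 41.7 mm and 7.16 degrees, less where a joint would pass 70% of its speed; a pose out of reach is approached as far as the arm can. A call with a gripper value outside its range is refused whole. The fingers move at their own pace and stop on an object; the grip force is fixed at half the most. Time passes only in rows, so rows that repeat a pose let the fingers close. It gives the time, the measured TCP pose, the force and the opening at its end, in the units of the state.
- robot.get_obs(): the state, without advancing time (a new reading comes with each control period).
- snapshot(name): name is "side" or "top"; returns the picture (400x640x3 uint8, red, green, blue); there is no depth.
- camera_info(name): a dict with "fx", "fy", "cx", "cy" (pixels), "cam_to_world" (4x4, takes a point from camera to world coordinates). Camera axes: x right, y down, z forward; pixel columns grow to the right and rows downward; lengths in m; the calibration is good to about 2 mm. A picture is of the moment at which its call begins. camera_info takes no time and is no camera call.
- ticket.close_job(): hands the job in, once; it reports no verdict.
The state is a dict: "time": time; "joint_positions": joint angles; "qvel": joint speeds; "joint_torque": joint torques, N m; "tool_pos": TCP position; "ee_rot": TCP orientation; "wrist_force": force on the tool from outside, world axes, zero at the start; "wrist_torque": the same for the moment, N m; "width": finger opening in m.
Only numpy, scipy, OpenCV 4.12 (cv2) and the standard library are available. Lean on these libraries where they do the work, as an engineer would, in place of code of your own. Each camera call takes 0.05 s, during which the arm holds its last target.

## Working session

There is one attempt and no reset: what is moved stays moved. The work goes in short steps, Python scripts to look and compute and a shell command to move; the robot and the scene stay as the last step left them, time stands still between calls to the robot, and variables do not carry over. Pictures are saved under pics/ and viewed, and the job is handed in when it is done.

```bash
ls; mkdir -p pics
python3 - <<'E'
from bench import robot, snapshot, camera_info
import cv2
for n in("side","top"):
    im=snapshot(n); cv2.imwrite(f"pics/{n}0.png",im[:,:,::-1]); c=camera_info(n); print(n,c)
o=robot.get_obs(); print({k:o[k] for k in("time","tool_pos","ee_rot","width","wrist_force")})
E
```

```text
pics
side {'fx': 422.99441980234843, 'fy': 422.99441980234843, 'cx': 323.8951170270257, 'cy': 200.46097029970798, 'cam_to_world': array([[ 0.99060629, -0.09473475,  0.09861295,  0.30056471],
       [-0.13570773, -0.59241721,  0.79411917, -1.15710146],
       [-0.01681067, -0.80004198, -0.59970845,  0.99520443],
       [ 0.        ,  0.        ,  0.        ,  1.        ]])}
top {'fx': 502.4933738502289, 'fy': 502.4933738502289, 'cx': 319.36826188160063, 'cy': 202.53950606832916, 'cam_to_world': array([[ 0.00933339, -0.99568545,  0.09232208,  0.33275592],
       [-0.99975245, -0.01115646, -0.01925048,  0.01736952],
       [ 0.02019741, -0.09211955, -0.99554309,  1.50133038],
       [ 0.        ,  0.        ,  0.        ,  1.        ]])}
{'time': 0.1, 'tool_pos': array([0.21284691, 0.50662093, 0.20443898]), 'ee_rot': array([-1.57064326,  0.00196043,  1.17301242]), 'width': 0.09411649194771055, 'wrist_force': array([-1.33749901,  0.26042258,  0.24201774])}
```

View pics/top0.png

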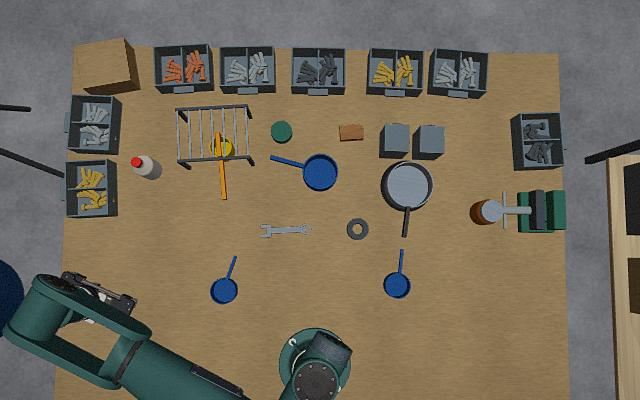

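View pics/side0.png

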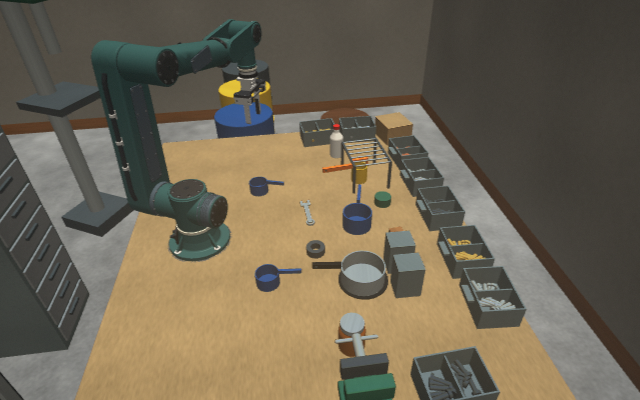

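The top view shows the largest blue dipper at about (320,172), the big steel one at (407,186) with its handle pointing down, and the stacks at (395,140) and (429,140). The rack is at (213,135), with the small dipper's orange handle at (223,175). Next I'll zoom in and segment.

```bash
cat > h.py <<'E'
import numpy as np, cv2
from bench import robot, snapshot, camera_info
def ray(n,uv,z):
    c=camera_info(n);T=c["cam_to_world"]
    d=T[:3,:3]@np.array([(uv[0]-c["cx"])/c["fx"],(uv[1]-c["cy"])/c["fy"],1]);o=T[:3,3]
    return o+d*(z-o[2])/d[2]
def proj(n,p):
    c=camera_info(n);T=c["cam_to_world"];q=T[:3,:3].T@(np.array(p)-T[:3,3])
    return np.array([c["fx"]*q[0]/q[2]+c["cx"],c["fy"]*q[1]/q[2]+c["cy"]])
def crop(im,u0,u1,v0,v1,k,name):
    cv2.imwrite("pics/"+name,cv2.resize(im[v0:v1,u0:u1,::-1],None,fx=k,fy=k,interpolation=cv2.INTER_CUBIC))
E
python3 - <<'E'
from h import *
im=cv2.imread("pics/top0.png")[:,:,::-1]
crop(im,255,455,110,250,4,"t0a.png"); crop(im,165,265,95,210,5,"t0b.png")
hsv=cv2.cvtColor(np.ascontiguousarray(im),cv2.COLOR_RGB2HSV)
for p in [(320,172),(285,160),(223,190),(229,146),(407,186),(407,215),(395,140),(429,140),(412,140),(407,206),(437,186)]:print(p,hsv[p[1],p[0]])
E
```

```text
(320, 172) [107 202 135]
(285, 160) [106 213 133]
(223, 190) [ 19 206 197]
(229, 146) [ 26 255 180]
(407, 186) [108  39 149]
(407, 215) [ 8 16 63]
(395, 140) [103  63 118]
(429, 140) [100  54 118]
(412, 140) [17 39 59]
(407, 206) [107  32  71]
(437, 186) [ 19  97 158]
```

View pics/t0a.png

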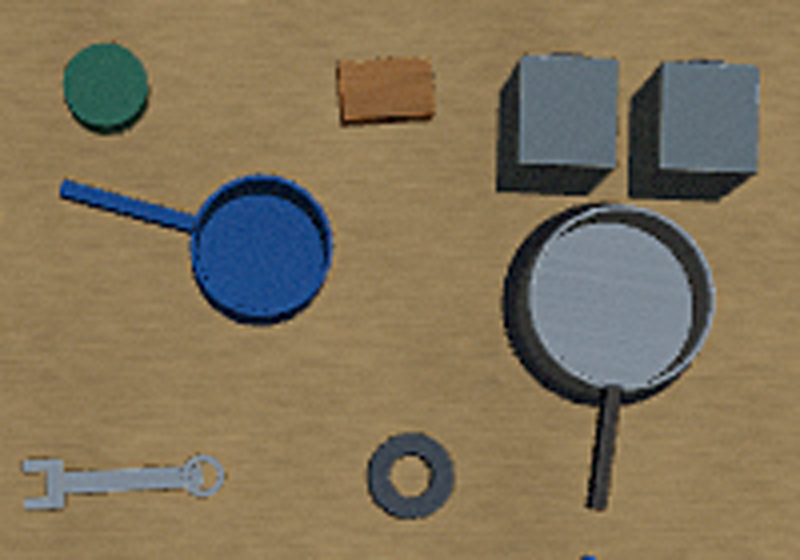

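View pics/t0b.png

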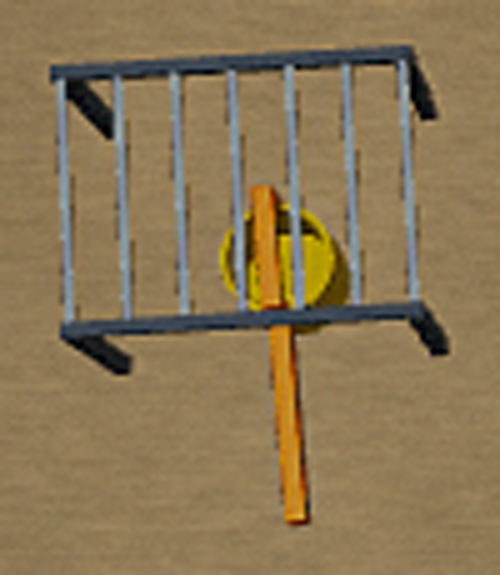

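```bash
cat > m.py <<'E'
from h import *
from scipy.optimize import least_squares
def planepts(n,P,z): return np.array([ray(n,p,z)[:2] for p in P])
def cfit(P,R=None):
    f=(lambda q:np.hypot(P[:,0]-q[0],P[:,1]-q[1])-(R or q[2]))
    s=least_squares(f,[*P.mean(0),.05],loss="soft_l1",f_scale=.001); return s.x,np.sqrt(np.mean(s.fun**2))
def biggest(mask,lo=None):
    cs=cv2.findContours(mask.astype(np.uint8),cv2.RETR_EXTERNAL,cv2.CHAIN_APPROX_NONE)[0]
    return max(cs,key=cv2.contourArea)
def win(m,u0,u1,v0,v1):
    o=np.zeros_like(m);o[v0:v1,u0:u1]=m[v0:v1,u0:u1];return o
E
python3 - <<'E'
from m import *
im=np.ascontiguousarray(cv2.imread("pics/top0.png")[:,:,::-1]);H=cv2.cvtColor(im,cv2.COLOR_RGB2HSV).astype(int)
h,s,v=H[...,0],H[...,1],H[...,2]
cam=camera_info("top")["cam_to_world"][:2,3]
# medium
b=win((abs(h-107)<10)&(s>130)&(v>40),260,350,140,200)
C=biggest(b)[:,0]
op=cv2.morphologyEx(b.astype(np.uint8),cv2.MORPH_OPEN,np.ones((9,9)))
cup=biggest(op)[:,0]; P=planepts("top",cup,.065)
ctr=P.mean(0)
for it in range(4):
    d=P-ctr; a=np.arctan2(d[:,1],d[:,0]); sel=(a<1.0)&(a>-1.6)   # away from camera & handle (+y)
    q,e=cfit(P[sel],.052); ctr=q[:2]
print("medium ctr",ctr,e, "free",cfit(P[sel]))
hm=b&(cv2.dilate(op,np.ones((3,3)))==0); hp=biggest(hm)[:,0]; Q=planepts("top",hp,.079)
mid=Q.mean(0);vv=np.linalg.svd(Q-mid)[2][0]; vv*=np.sign((mid-ctr)@vv)
ext=(Q-ctr)@vv; print("medium handle dir",np.degrees(np.arctan2(vv[1],vv[0])),"ext",ext.max(),"line offset",np.cross(vv,mid-ctr), "dir ctr-mid",np.degrees(np.arctan2(*(mid-ctr)[::-1])))
# stacks
for w in((375,411,115,158),(412,450,115,160)):
    m=win((abs(h-102)<12)&(s>35)&(v>95),*w); r=cv2.minAreaRect(biggest(m)); print(r); B=planepts("top",cv2.boxPoints(r),.115)
    print("stack ctr",B.mean(0),"edges",[(np.linalg.norm(B[i]-B[i-1]).round(4),np.degrees(np.arctan2(*(B[i]-B[i-1])[::-1])).round(2)) for i in range(4)])
# big handle
m=win((v<95)&(s<70),398,415,206,240); c=biggest(m)[:,0]; Q=planepts("top",c,.078)
mid=Q.mean(0);vv=np.linalg.svd(Q-mid)[2][0]; vv*=-np.sign(vv[0]); print("big handle mid",mid,"dir",np.degrees(np.arctan2(vv[1],vv[0])),"tip",mid+vv*((Q-mid)@vv).max(), "len",np.ptp((Q-mid)@vv))
# big rim
m=win((abs(h-107)<14)&(s>15)&(s<90)&(v>100),375,440,158,213)
cv2.imwrite("pics/bigmask.png",cv2.resize((m*255).astype(np.uint8)[150:220,370:450],None,fx=6,fy=6))
# small handle
m=win((abs(h-17)<5)&(s>170)&(v>110),210,235,164,205); c=biggest(m)[:,0]; Q=planepts("top",c,.084)
mid=Q.mean(0);vv=np.linalg.svd(Q-mid)[2][0]; vv*=-np.sign(vv[0]); print("small handle mid",mid,"dir",np.degrees(np.arctan2(vv[1],vv[0])),"tip",mid+vv*((Q-mid)@vv).max(), "len",np.ptp((Q-mid)@vv))
print("rack front L/R",ray("top",(165+65/5,95+332/5),.128),ray("top",(165+420/5,95+312/5),.128))
E
```

```text
medium ctr [ 0.54110794 -0.00731335] 0.0020273272186432678 free (array([ 0.54777364, -0.00913349,  0.04644587]), np.float64(0.0009894471997995988))
medium handle dir 87.17975528634359 ext 0.14231530476427426 line offset -0.04185399131000167 dir ctr-mid 36.86687000289756
((396.5, 137.5), (27.0, 23.0), 90.0)
stack ctr [ 0.647624  -0.2247954] edges [(np.float64(0.0772), np.float64(-0.16)), (np.float64(0.0651), np.float64(-89.17)), (np.float64(0.0773), np.float64(179.6)), (np.float64(0.0648), np.float64(90.76))]
((432.5, 138.5), (27.0, 23.0), 90.0)
stack ctr [ 0.64617189 -0.32653938] edges [(np.float64(0.0773), np.float64(-0.54)), (np.float64(0.0653), np.float64(-89.18)), (np.float64(0.0774), np.float64(179.22)), (np.float64(0.0649), np.float64(90.76))]
big handle mid [ 0.42045475 -0.25880948] dir 168.80176614219894 tip [ 0.37133482 -0.24908505] len 0.08814015749329625
small handle mid [0.52176167 0.26640059] dir -173.39367010607563 tip [0.47166567 0.26059868] len 0.1004608969680804
rack front L/R [0.5693837  0.38075027 0.128     ] [0.58306405 0.18625225 0.128     ]<stdin>:17: DeprecationWarning: Arrays of 2-dimensional vectors are deprecated. Use arrays of 3-dimensional vectors instead. (deprecated in NumPy 2.0)
```

View pics/bigmask.png

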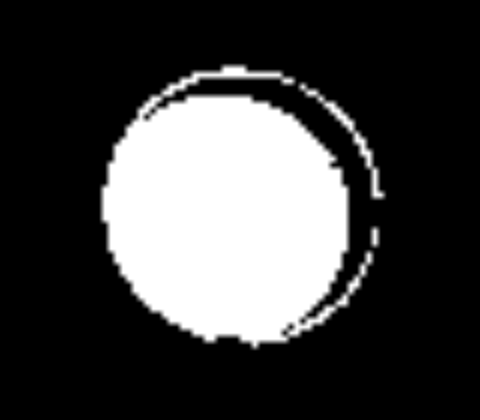

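```bash
python3 - <<'E' 2>/dev/null
from m import *
im=np.ascontiguousarray(cv2.imread("pics/top0.png")[:,:,::-1]);H=cv2.cvtColor(im,cv2.COLOR_RGB2HSV).astype(int)
h,s,v=H[...,0],H[...,1],H[...,2]
m=win((abs(h-107)<14)&(s>15)&(s<90)&(v>100),375,440,158,213)
C=cv2.convexHull(np.argwhere(m)[:,::-1].astype(np.int32))[:,0]
# outer arc: for each column top-most / each row right-most
pts=[]
for u in range(393,433):
    r=np.flatnonzero(m[:,u]); 
    if len(r): pts.append((u,r[0]))
for vv in range(166,206):
    r=np.flatnonzero(m[vv]); 
    if len(r) and r[-1]>420: pts.append((r[-1],vv))
P=planepts("top",np.array(pts,float),.064); print("big",cfit(P,.068),cfit(P))
# medium: rim via mask incl. handle excluded
b=win((abs(h-107)<10)&(s>130)&(v>40),260,350,140,200)
cv2.imwrite("pics/medmask.png",cv2.resize((b*255).astype(np.uint8)[140:200,260:350],None,fx=6,fy=6))
hm=b.copy(); hm[:,301:]=0; c=biggest(hm)[:,0]; Q=planepts("top",c,.079)
mid=Q.mean(0);d=np.linalg.svd(Q-mid)[2][0]; d*=np.sign(d[1]); tip=mid+d*((Q-mid)@d).max()
print("med handle",mid,np.degrees(np.arctan2(d[1],d[0])),"tip",tip,"ctr from tip",tip-.15*d,"len",np.ptp((Q-mid)@d))
full=biggest(b)[:,0]; P=planepts("top",full,.065)
sel=(full[:,0]>308)
P=P[sel]; ctr=np.array([.547,-.009])
for k in range(3):
    a=np.arctan2(*(P-ctr).T[::-1]); S=(a>-2.0)&(a<.9); q,e=cfit(P[S],.052); ctr=q[:2]; print(ctr,e,S.sum(),cfit(P[S])[0])
# side rim
E
```

```text
big (array([ 0.5218759 , -0.26978764,  0.05      ]), np.float64(0.004829302371518523)) (array([ 0.52326333, -0.27145491,  0.06623353]), np.float64(0.004715983640643545))
med handle [0.58385265 0.08868448] 74.9743885195698 tip [0.59567829 0.13273956] ctr from tip [ 0.55679067 -0.01213194] len 0.09045012637575589
[ 0.55579967 -0.00926307] 0.0011081200089979378 46 [ 0.55804332 -0.01138223  0.04956347]
[ 0.55567953 -0.0094572 ] 0.0010847162130790706 43 [ 0.55841747 -0.01156422  0.04923908]
[ 0.55567953 -0.0094572 ] 0.0010847162130790706 43 [ 0.55841747 -0.01156422  0.04923908]
```

Run:
```python
from m import *
im=cv2.imread("pics/side0.png")[:,:,::-1]
crop(im,300,440,150,310,5,"s0a.png")
for n,p in (("medium rim c",(.541,-.009,.065)),("medium tip",(.575,.137,.079)),("big rim c",(.523,-.277,.064)),("nest floor",(.526,-.274,.009))): print(n,proj("side",p),proj("top",p))
```

```text
medium rim c [351.65713413 212.15123315] [319.12439606 176.63346558]
medium tip [353.33241766 184.73383534] [268.25743066 163.52102354]
big rim c [362.43650072 267.43129594] [411.64646593 183.9717205 ]
nest floor [362.51367307 279.10656594] [406.92576547 185.32937349]
```

View pics/s0a.png

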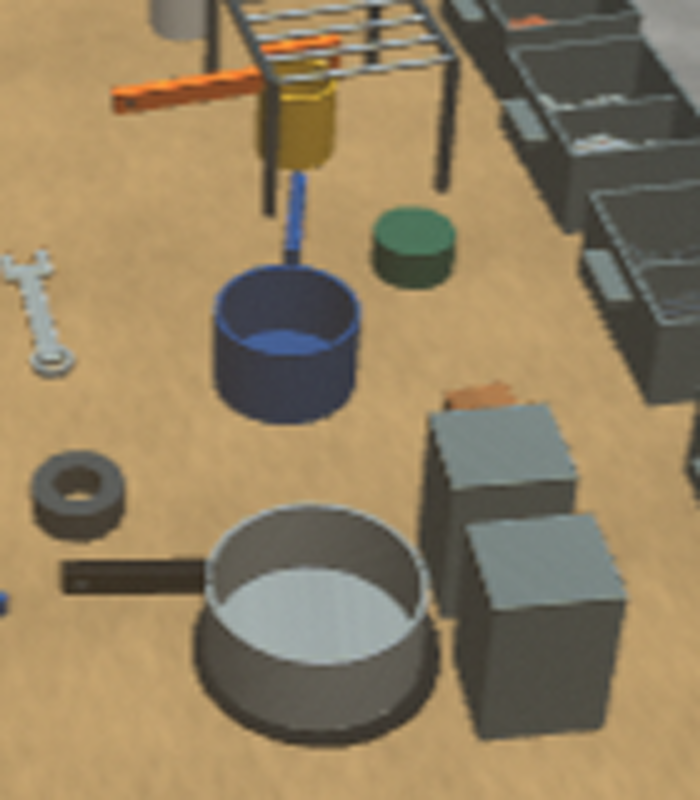

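View pics/medmask.png

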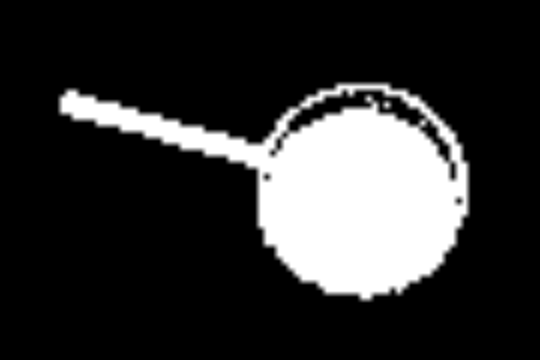

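Run:
```python
from m import *
f=lambda pts,u0,v0,k:[(u0+(x+.5)/k-.5,v0+(y+.5)/k-.5) for x,y in pts]
# big rim outer, top mask picture scale 6, origin(370,150)
P=planepts("top",f([(157,95),(190,77),(235,68),(285,77),(330,100),(358,135),(376,180),(379,235),(363,275),(340,308)],370,150,6),.064); print(cfit(P,.068),cfit(P))
P=planepts("side",f([(205,580),(220,545),(255,516),(310,504),(370,516),(410,545),(431,590)],300,150,5),.064); print("side",cfit(P,.068),cfit(P))
P=planepts("side",f([(213,315),(225,287),(250,270),(287,263),(325,270),(350,290),(360,315)],300,150,5),.065); print("med side",cfit(P,.052),cfit(P))
# small: handle from top, tip; stack tops side
print("stack near tops side", [ray("side",p,.115)[:2].round(4) for p in f([(430,414),(545,404),(577,477),(455,487)],300,150,5)],[ray("side",p,.115)[:2].round(4) for p in f([(467,525),(592,515),(625,597),(500,608)],300,150,5)])
print("small tip side",ray("side",f([(112,90)],300,150,5)[0],.084))
print("big tip side",ray("side",f([(63,563)],300,150,5)[0],.078))
```

```text
(array([ 0.52232102, -0.27102073,  0.05      ]), np.float64(0.000462898271932734)) (array([ 0.52270269, -0.27145174,  0.06756374]), np.float64(0.00040246247258396043))
side (array([ 0.52622313, -0.27188198,  0.05      ]), np.float64(0.0006626473581004659)) (array([ 0.52624598, -0.27178091,  0.0679113 ]), np.float64(0.0006551597968270179))
med side (array([ 0.56044227, -0.00687199,  0.05      ]), np.float64(0.0013251209183591534)) (array([ 0.56064974, -0.00657642,  0.05168124]), np.float64(0.0012899857211033127))
stack near tops side [array([ 0.614 , -0.1879]), array([ 0.6879, -0.1898]), array([ 0.6872, -0.2578]), array([ 0.6122, -0.255 ])] [array([ 0.6107, -0.2878]), array([ 0.6859, -0.2909]), array([ 0.6836, -0.3579]), array([ 0.6114, -0.3555])]
small tip side [0.47269854 0.26824315 0.084     ]
big tip side [ 0.37408944 -0.24580449  0.078     ]
```

```bash
cat > go.py <<'E'
import sys
from h import *
from scipy.spatial.transform import Rotation as R
def calc(x,y,z,yaw):
    o=robot.get_obs(); Rm=R.from_euler("xyz",o["ee_rot"]).as_matrix(); p=o["tool_pos"]
    y0=np.degrees(np.arctan2(Rm[1,0],Rm[0,0])); d=np.array([x,y,z])-p
    print("t",round(o["time"],2),"pos",(p*1000).round(1),"yaw",y0.round(2),"w",round(o["width"]*1000,1),"F",o["wrist_force"].round(1))
    print("slide",(Rm.T@d*1000).round(1),"roll",round(-(yaw-y0),1))
if __name__=="__main__": calc(*map(float,sys.argv[1:]))
E
python3 go.py .579 .0716 .2 -15; python3 -c "
from h import *
print('tin',ray('top',(281,131),.034),'block',ray('top',(351,132),.026),'oiler',ray('top',(138,162),.15))"
```

```text
t 0.1 pos [212.8 506.6 204.4] yaw 67.21 w 94.1 F [-1.3  0.3  0.2]
slide [-259.2    4.9 -506.1] roll 82.2
tin [0.68075666 0.10486727 0.034     ] block [ 0.68256757 -0.10383074  0.026     ] oiler [0.5625686  0.48233422 0.15      ]
```

```bash
python3 -m creep '[{"slide":[-10,0,-20],"roll":5,"grip":0},{"slide":[-26,0,-50],"roll":10,"grip":0},{"slide":[-259,5,-506],"roll":82,"grip":0},{"slide":[-259,5,-506],"roll":82,"grip":0},{"slide":[-259,5,-506],"roll":82,"grip":0},{"slide":[-259,5,-506],"roll":82,"grip":0},{"slide":[-259,5,-506],"roll":82,"grip":0},{"slide":[-259,5,-506],"roll":82,"grip":0},{"slide":[-259,5,-506],"roll":82,"grip":0},{"slide":[-259,5,-506],"roll":82,"grip":0},{"slide":[-259,5,-506],"roll":82,"grip":0},{"slide":[-259,5,-506],"roll":82,"grip":0},{"slide":[-259,5,-506],"roll":82,"grip":0},{"slide":[-259,5,-506],"roll":82,"grip":0.4},{"slide":[-259,5,-506],"roll":82,"grip":0.4},{"slide":[-259,5,-506],"roll":82,"grip":0.4},{"slide":[-259,5,-506],"roll":82,"grip":0.4},{"slide":[-259,5,-506],"roll":82,"grip":0.4},{"slide":[-259,5,-506],"roll":82,"grip":0.4},{"slide":[-259,5,-506],"roll":82,"grip":0.4}]'; python3 go.py .579 .0716 .05 -15
```

```text
time: 1.77
tool_pos: [0.5784, 0.0739, 0.201]
ee_rot: [-1.57, -0.0, -0.256]
wrist_force: [0.1, -0.6, 0.9]
width: 0.0567
t 1.77 pos [578.4  73.9 201. ] yaw -14.65 w 56.7 F [ 0.1 -0.6  0.9]
slide [  1.1 151.   -2.2] roll 0.4
```

```bash
python3 -m creep '[{"slide":[1,30,-2],"roll":0,"grip":0.4},{"slide":[1,65,-2],"roll":0,"grip":0.4},{"slide":[1,100,-2],"roll":0,"grip":0.4},{"slide":[1,125,-2],"roll":0,"grip":0.4},{"slide":[1,140,-2],"roll":0,"grip":0.4},{"slide":[1,148,-2],"roll":0,"grip":0.4},{"slide":[1,151,-2],"roll":0,"grip":0.4},{"slide":[1,151,-2],"roll":0,"grip":0.4}]'
python3 - <<'E'
from h import *
im=snapshot("top"); crop(im,255,385,110,220,5,"t1.png")
im=snapshot("side"); crop(im,300,430,130,240,5,"s1.png")
E
```

```text
time: 2.43
tool_pos: [0.5796, 0.0707, 0.0498]
ee_rot: [-1.571, -0.0, -0.257]
wrist_force: [-0.1, -0.1, 0.7]
width: 0.0564
```

View pics/t1.png

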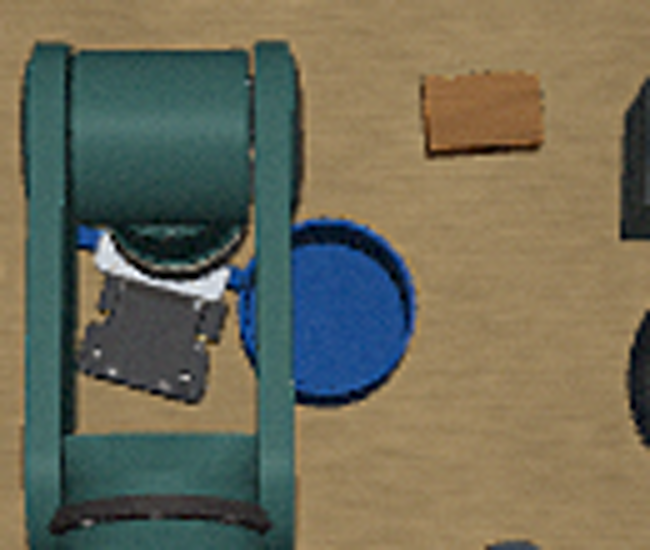

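View pics/s1.png

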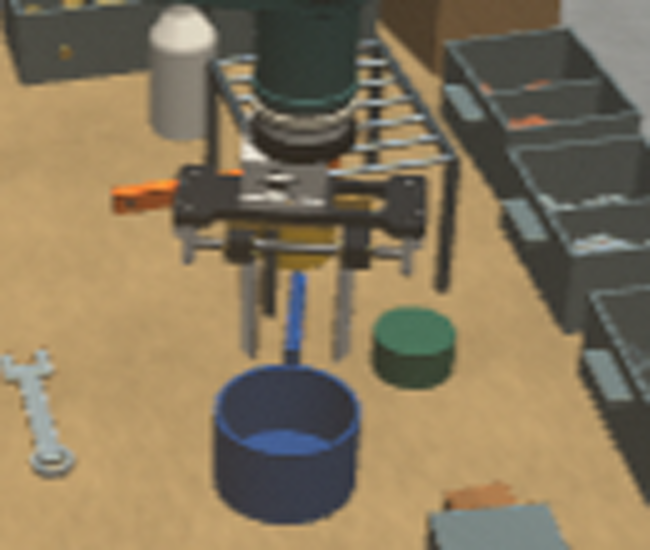

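The fingers at s1 (250,300) and (343,300) straddle the blue handle. I'll close and lift.

```bash
python3 -m creep '[{"slide":[0,0,0],"roll":0,"grip":1},{"slide":[0,0,0],"roll":0,"grip":1},{"slide":[0,0,0],"roll":0,"grip":1},{"slide":[0,0,0],"roll":0,"grip":1},{"slide":[0,0,0],"roll":0,"grip":1},{"slide":[0,0,0],"roll":0,"grip":1},{"slide":[0,0,0],"roll":0,"grip":1},{"slide":[0,0,0],"roll":0,"grip":1},{"slide":[0,-5,0],"roll":0,"grip":1},{"slide":[0,-15,0],"roll":0,"grip":1},{"slide":[0,-30,0],"roll":0,"grip":1},{"slide":[0,-50,0],"roll":0,"grip":1},{"slide":[0,-70,0],"roll":0,"grip":1},{"slide":[0,-90,0],"roll":0,"grip":1},{"slide":[0,-105,0],"roll":0,"grip":1},{"slide":[0,-112,0],"roll":0,"grip":1},{"slide":[0,-112,0],"roll":0,"grip":1},{"slide":[0,-112,0],"roll":0,"grip":1}]'
python3 - <<'E'
from h import *
im=snapshot("top"); crop(im,255,385,110,220,5,"t2.png")
im=snapshot("side"); crop(im,300,430,100,210,5,"s2.png")
E
```

```text
time: 4.03
tool_pos: [0.5796, 0.0701, 0.1614]
ee_rot: [-1.571, -0.0, -0.258]
wrist_force: [-0.3, -0.1, -3.2]
width: 0.0114
```

View pics/t2.png

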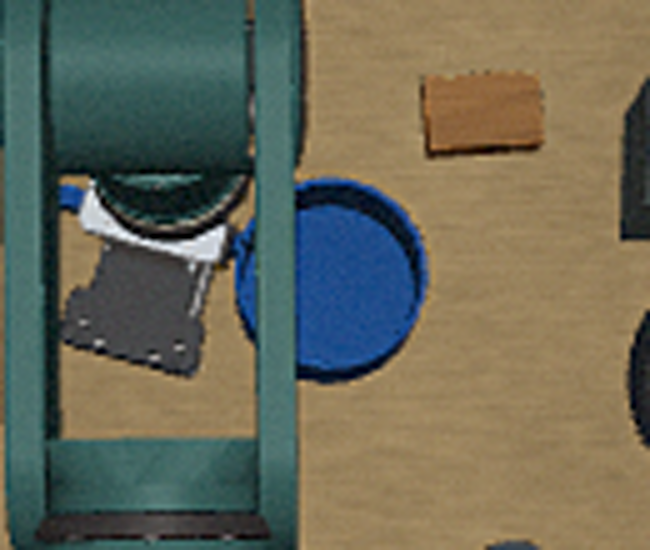

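View pics/s2.png

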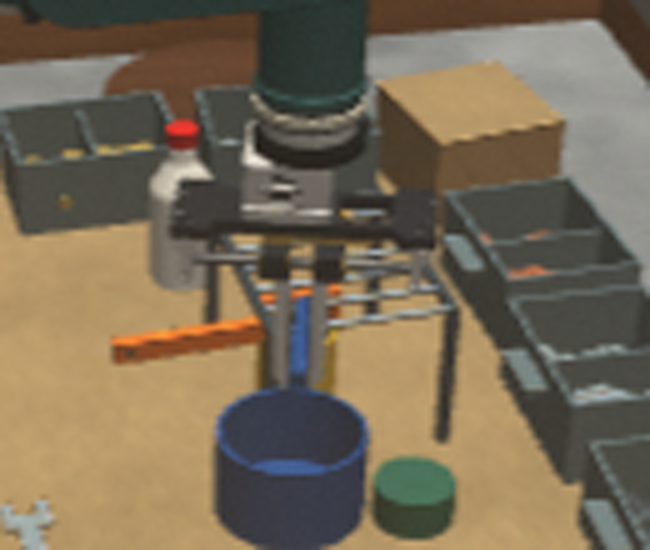

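The blue cup hangs level in the grip, with its rim ellipse at s2 (292,430). Next I'll measure the rim centre relative to the TCP.

Run:
```python
from m import *
f=lambda pts,u0,v0,k:[(u0+(x+.5)/k-.5,v0+(y+.5)/k-.5) for x,y in pts]
for z in (.173,.177):
    P=planepts("side",f([(215,442),(224,415),(250,397),(293,388),(340,400),(360,418),(368,440)],300,100,5),z); print("side",cfit(P,.052),cfit(P))
    P=planepts("top",f([(300,182),(330,178),(370,188),(405,215),(425,250),(428,290)],255,110,5),z); print("top",cfit(P,.052),cfit(P))
```

```text
side (array([ 0.56048668, -0.00639909,  0.05      ]), np.float64(0.0014662937575755047)) (array([ 0.56067781, -0.00615698,  0.05172476]), np.float64(0.0014500892192246088))
top (array([ 0.55822881, -0.01104189,  0.05      ]), np.float64(0.0005614542172474397)) (array([ 0.55597965, -0.00920868,  0.05435514]), np.float64(0.00017556443120351575))
side (array([ 0.55910401, -0.01219493,  0.05      ]), np.float64(0.0014980014011821933)) (array([ 0.55941199, -0.01175555,  0.05147338]), np.float64(0.0014429546227381184))
top (array([ 0.55740014, -0.01083597,  0.05      ]), np.float64(0.0005246212101890517)) (array([ 0.55530745, -0.00912866,  0.05419146]), np.float64(0.00017503561645842327))
```

```bash
python3 go.py .532 -.188 .161 -5
```

```text
t 4.13 pos [578.8  70.1 159.8] yaw -14.79 w 11.9 F [-0.5  0.4 -3.5]
slide [  20.6   -1.1 -261.5] roll -9.8
```

```bash
python3 -m creep '[{"slide":[0,0,-8],"roll":0,"grip":1},{"slide":[1,0,-22],"roll":-1,"grip":1},{"slide":[3,0,-42],"roll":-2,"grip":1},{"slide":[5,0,-66],"roll":-3,"grip":1},{"slide":[7,0,-92],"roll":-4,"grip":1},{"slide":[9,0,-118],"roll":-5,"grip":1},{"slide":[11,0,-144],"roll":-6,"grip":1},{"slide":[13,0,-170],"roll":-7,"grip":1},{"slide":[16,0,-196],"roll":-8,"grip":1},{"slide":[18,0,-220],"roll":-9,"grip":1},{"slide":[19,0,-240],"roll":-10,"grip":1},{"slide":[20,0,-252],"roll":-10,"grip":1},{"slide":[20.5,0,-259],"roll":-10,"grip":1},{"slide":[20.5,0,-261.5],"roll":-10,"grip":1},{"slide":[20.5,0,-261.5],"roll":-10,"grip":1},{"slide":[20.5,0,-261.5],"roll":-10,"grip":1}]'
python3 - <<'E'
from h import *
im=snapshot("top"); crop(im,330,470,110,250,5,"t3.png")
im=snapshot("side"); crop(im,300,440,150,310,5,"s3.png")
E
```

```text
time: 5.47
tool_pos: [0.5328, -0.1871, 0.1613]
ee_rot: [-1.57, 0.0, -0.083]
wrist_force: [-0.6, 0.5, -2.6]
width: 0.0118
```

View pics/t3.png

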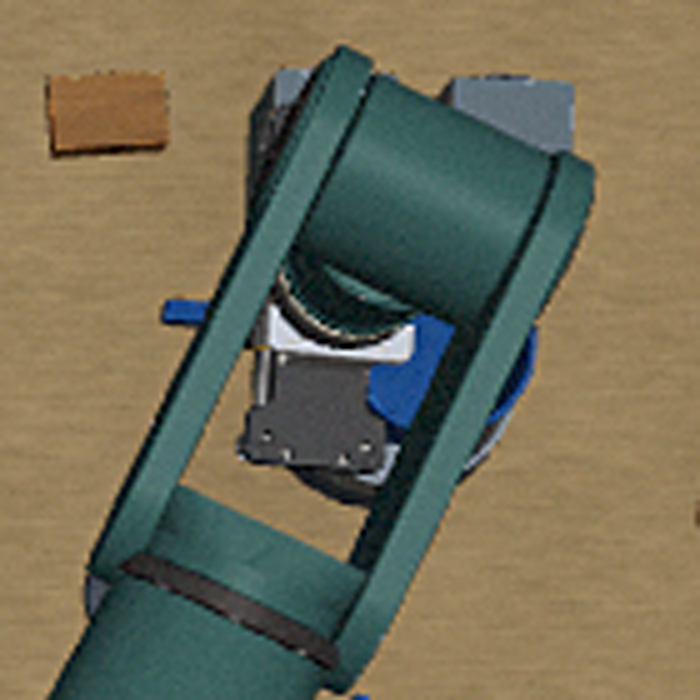

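View pics/s3.png

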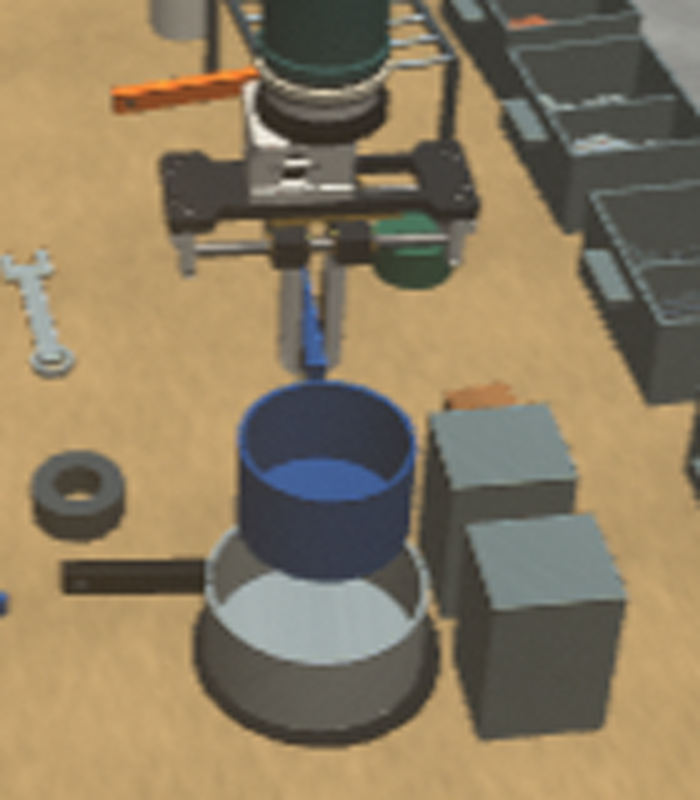

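Run:
```python
from m import *
f=lambda pts,u0,v0,k:[(u0+(x+.5)/k-.5,v0+(y+.5)/k-.5) for x,y in pts]
for z in (.174,.177):
    P=planepts("side",f([(238,440),(246,417),(265,397),(320,381),(380,396),(403,414),(415,440)],300,150,5),z); print("side",cfit(P,.052),cfit(P))
    P=planepts("top",f([(536,330),(537,350),(533,380),(520,410),(500,430)],330,110,5),z); print("top",cfit(P,.052))
```

```text
side (array([ 0.52861115, -0.26643322,  0.05      ]), np.float64(0.00091668083053793)) (array([ 0.52884573, -0.26466355,  0.05074562]), np.float64(0.0005067159978627174))
top (array([ 0.51952356, -0.27108753,  0.05      ]), np.float64(0.00045084627192879987))
side (array([ 0.52775995, -0.26996177,  0.05      ]), np.float64(0.0010080635332767862)) (array([ 0.5280119 , -0.26792344,  0.05056015]), np.float64(0.0005048571919369179))
top (array([ 0.5191477 , -0.27031607,  0.05      ]), np.float64(0.00044339840241597935))
```

```bash
python3 -m creep '[{"slide":[0,5,-1],"roll":0,"grip":1},{"slide":[0,14,-1],"roll":0,"grip":1},{"slide":[0,25,-1],"roll":0,"grip":1},{"slide":[0,38,-1],"roll":0,"grip":1},{"slide":[0,51,-1],"roll":0,"grip":1},{"slide":[0,64,-1],"roll":0,"grip":1},{"slide":[0,75,-1],"roll":0,"grip":1},{"slide":[0,83,-1],"roll":0,"grip":1},{"slide":[0,89,-1],"roll":0,"grip":1},{"slide":[0,93,-1],"roll":0,"grip":1},{"slide":[0,96,-1],"roll":0,"grip":1},{"slide":[0,98,-1],"roll":0,"grip":1},{"slide":[0,99,-1],"roll":0,"grip":1},{"slide":[0,100,-1],"roll":0,"grip":1},{"slide":[0,101,-1],"roll":0,"grip":1},{"slide":[0,101,-1],"roll":0,"grip":1}]'
python3 - <<'E'
from h import *
im=snapshot("side"); crop(im,300,440,150,310,5,"s4.png")
E
```

```text
time: 6.9
tool_pos: [0.5328, -0.189, 0.0606]
ee_rot: [-1.571, -0.0, -0.084]
wrist_force: [0.3, -0.0, -2.1]
width: 0.0117
```

View pics/s4.png

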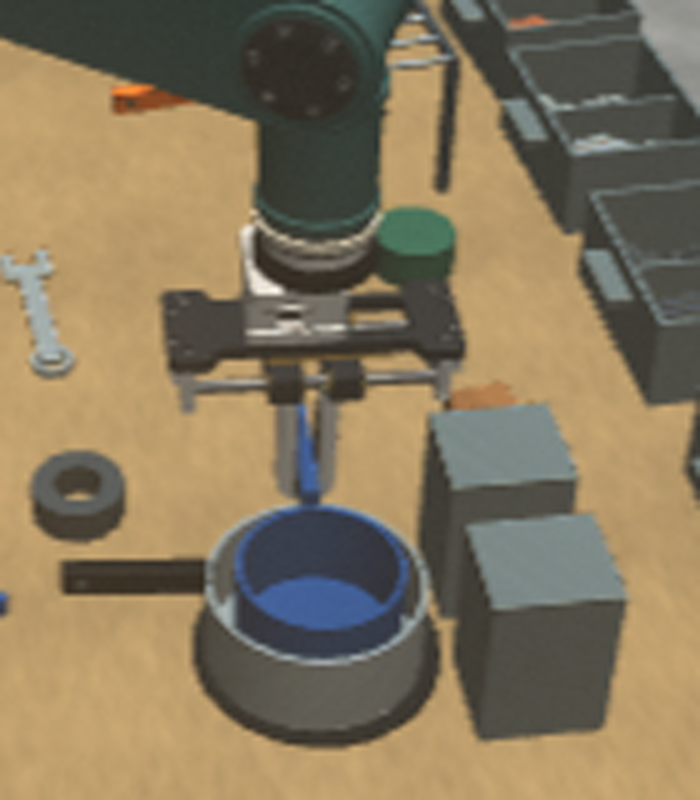

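The blue cup sits inside the big one, its rim ellipse around s4 (322,570), and it isn't jammed. I'll lower the last 2–3 mm and release.

```bash
python3 -m creep '[{"slide":[0,1,0],"roll":0,"grip":1},{"slide":[0,2,0],"roll":0,"grip":1},{"slide":[0,2,0],"roll":0,"grip":1}]'; python3 go.py .5 0 .1 0
python3 -m creep '[{"slide":[0,0.5,0],"roll":0,"grip":1},{"slide":[0,0.5,0],"roll":0,"grip":0.7},{"slide":[0,0.5,0],"roll":0,"grip":0.6},{"slide":[0,0.5,0],"roll":0,"grip":0.6},{"slide":[0,0.5,0],"roll":0,"grip":0.6},{"slide":[0,0.5,0],"roll":0,"grip":0.6}]'
python3 - <<'E'
from h import *
im=snapshot("side"); crop(im,300,440,150,310,5,"s5.png")
E
```

```text
time: 7.2
tool_pos: [0.5328, -0.189, 0.0586]
ee_rot: [-1.571, -0.0, -0.084]
wrist_force: [0.2, 0.6, -0.5]
width: 0.0119
t 7.2 pos [ 532.8 -189.    58.6] yaw -4.79 w 11.9 F [ 0.2  0.6 -0.5]
slide [-48.5 -41.4 185.6] roll -4.8
time: 7.7
tool_pos: [0.5328, -0.1891, 0.0582]
ee_rot: [-1.571, -0.0, -0.084]
wrist_force: [0.8, 0.6, -0.1]
width: 0.0367
```

View pics/s5.png

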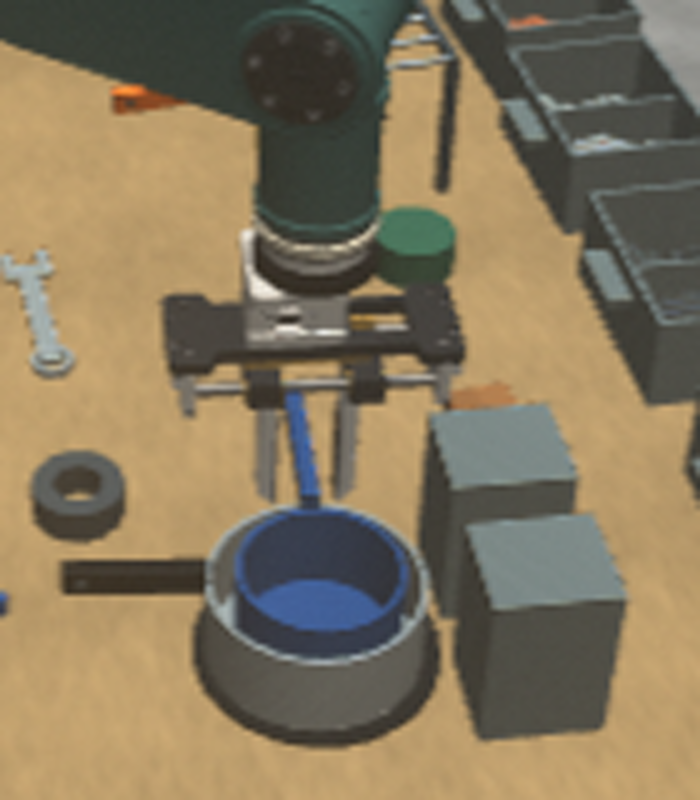

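```bash
python3 -c "
from h import *
print(ray('top',(235,257),.05),ray('top',(224,290),.05))"
python3 -m creep '[{"slide":[0,-15,0],"roll":0,"grip":0.6},{"slide":[0,-45,0],"roll":0,"grip":0.6},{"slide":[0,-80,0],"roll":0,"grip":0.6},{"slide":[0,-115,0],"roll":0,"grip":0.6},{"slide":[0,-140,0],"roll":0,"grip":0.6},{"slide":[0,-145,0],"roll":0,"grip":0.5}]'; python3 go.py .5165 .2655 .2 96
```

```text
[0.30807425 0.22940187 0.05      ] [0.21447898 0.25827999 0.05      ]
time: 8.25
tool_pos: [0.535, -0.1901, 0.2096]
ee_rot: [-1.575, -0.01, -0.084]
wrist_force: [0.7, -0.6, 0.7]
width: 0.0415
t 8.25 pos [ 535.  -190.1  209.6] yaw -4.79 w 41.5 F [ 0.7 -0.6  0.7]
slide [-56.6   7.3 452.5] roll -100.8
```

```bash
python3 -m creep '[{"slide":[-2,0,15],"roll":-5,"grip":0.5},{"slide":[-5,0,40],"roll":-12,"grip":0.5},{"slide":[-57,1,452],"roll":-101,"grip":0.5},{"slide":[-57,1,452],"roll":-101,"grip":0.5},{"slide":[-57,1,452],"roll":-101,"grip":0.5},{"slide":[-57,1,452],"roll":-101,"grip":0.5},{"slide":[-57,1,452],"roll":-101,"grip":0.5},{"slide":[-57,1,452],"roll":-101,"grip":0.5},{"slide":[-57,1,452],"roll":-101,"grip":0.5},{"slide":[-57,1,452],"roll":-101,"grip":0.5},{"slide":[-57,1,452],"roll":-101,"grip":0.5},{"slide":[-57,1,452],"roll":-101,"grip":0.5},{"slide":[-57,1,452],"roll":-101,"grip":0.5},{"slide":[-57,1,452],"roll":-101,"grip":0.5},{"slide":[-57,1,452],"roll":-101,"grip":0.5},{"slide":[-57,1,452],"roll":-101,"grip":0.5},{"slide":[-57,1,452],"roll":-101,"grip":0.5},{"slide":[-57,1,452],"roll":-101,"grip":0.5},{"slide":[-57,1,452],"roll":-101,"grip":0.5}]'; python3 go.py .5165 .2655 .055 96
python3 - <<'E'
from h import *
im=snapshot("top"); crop(im,165,305,90,220,5,"t6.png")
cv2.imwrite("pics/t6full.png",im[:,:,::-1])
E
```

```text
time: 9.83
tool_pos: [0.5136, 0.2659, 0.2016]
ee_rot: [-1.57, 0.0, 1.678]
wrist_force: [-0.3, -0.9, 0.4]
width: 0.0471
t 9.83 pos [513.6 265.9 201.6] yaw 96.13 w 47.1 F [-0.3 -0.9  0.4]
slide [ -0.7 146.6  -3. ] roll 0.1
```

View pics/t6.png

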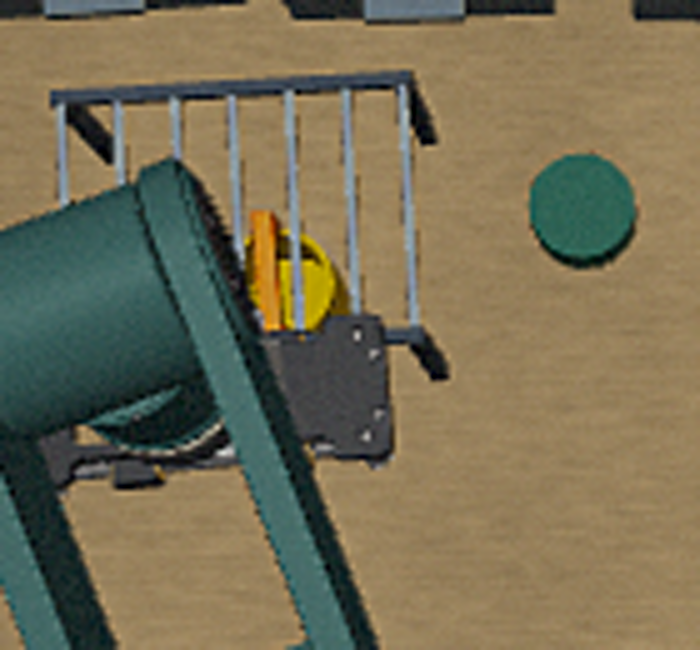

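View pics/t6full.png

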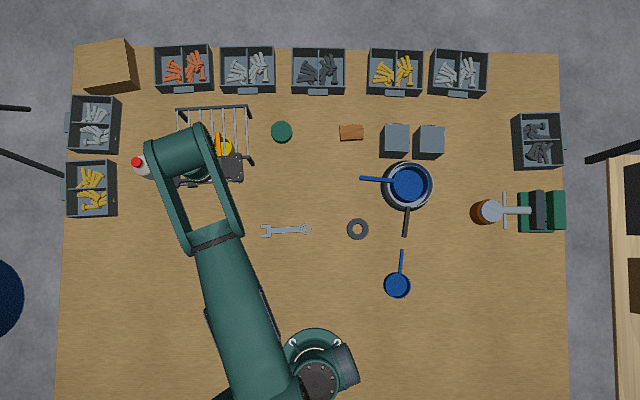

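```bash
python3 -m creep '[{"slide":[0,25,-3],"roll":0,"grip":0.5},{"slide":[-0.5,60,-3],"roll":0,"grip":0.5},{"slide":[-0.5,95,-3],"roll":0,"grip":0.5},{"slide":[-0.5,120,-3],"roll":0,"grip":0.5},{"slide":[-0.5,135,-3],"roll":0,"grip":0.5},{"slide":[-0.5,143,-3],"roll":0,"grip":0.5},{"slide":[-0.5,146,-3],"roll":0,"grip":0.5},{"slide":[-0.5,146,-3],"roll":0,"grip":0.5}]'
python3 - <<'E'
from h import *
im=snapshot("side"); crop(im,290,430,100,220,5,"s7.png")
E
```

```text
time: 10.55
tool_pos: [0.5168, 0.2659, 0.056]
ee_rot: [-1.571, -0.0, 1.679]
wrist_force: [-0.1, 0.2, 0.1]
width: 0.0469
```

View pics/s7.png

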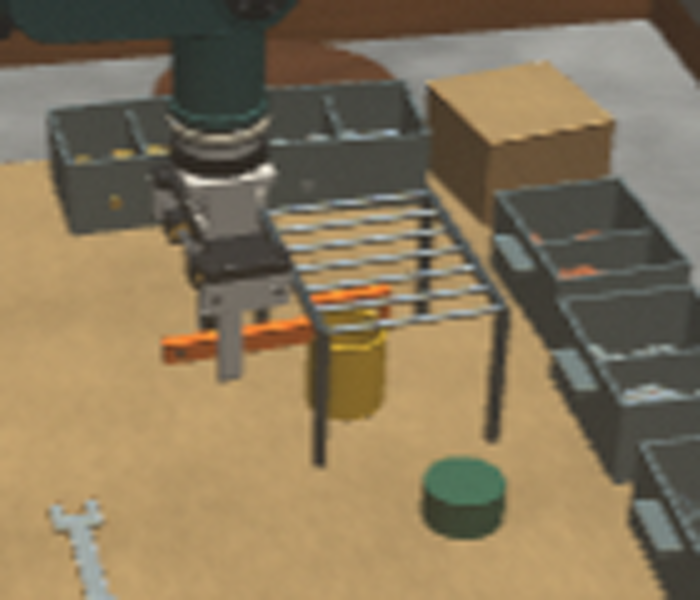

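The near finger, at s7 (228,340), is beside the orange handle and clear of the rack. I'll close and pull along tool z.

```bash
python3 -m creep '[{"slide":[0,0,0],"roll":0,"grip":1},{"slide":[0,0,0],"roll":0,"grip":1},{"slide":[0,0,0],"roll":0,"grip":1},{"slide":[0,0,0],"roll":0,"grip":1},{"slide":[0,0,0],"roll":0,"grip":1},{"slide":[0,0,0],"roll":0,"grip":1},{"slide":[0,0,0],"roll":0,"grip":1},{"slide":[0,-0.5,3],"roll":0,"grip":1},{"slide":[0,-0.5,10],"roll":0,"grip":1},{"slide":[0,-0.5,20],"roll":0,"grip":1},{"slide":[0,-0.5,32],"roll":0,"grip":1},{"slide":[0,-0.5,46],"roll":0,"grip":1},{"slide":[0,-0.5,60],"roll":0,"grip":1},{"slide":[0,-0.5,74],"roll":0,"grip":1},{"slide":[0,-0.5,88],"roll":0,"grip":1},{"slide":[0,-0.5,98],"roll":0,"grip":1},{"slide":[0,-0.5,105],"roll":0,"grip":1},{"slide":[0,-0.5,109],"roll":0,"grip":1},{"slide":[0,-0.5,110],"roll":0,"grip":1},{"slide":[0,0,110],"roll":0,"grip":1}]'
python3 -m creep '[{"slide":[0,0,0],"roll":0,"grip":1},{"slide":[0,0,0],"roll":0,"grip":0.7},{"slide":[0,0,0],"roll":0,"grip":0.5},{"slide":[0,0,0],"roll":0,"grip":0.5},{"slide":[0,0,0],"roll":0,"grip":0.5},{"slide":[0,-20,0],"roll":0,"grip":0.5},{"slide":[0,-50,0],"roll":0,"grip":0.5},{"slide":[0,-80,0],"roll":0,"grip":0.5},{"slide":[0,-105,20],"roll":0,"grip":0.5},{"slide":[0,-115,50],"roll":0,"grip":0.5},{"slide":[0,-115,80],"roll":0,"grip":0.5},{"slide":[0,-115,100],"roll":0,"grip":0.5},{"slide":[0,-115,100],"roll":0,"grip":0.5}]'
python3 - <<'E'
from h import *
im=snapshot("top"); crop(im,165,305,90,250,5,"t8.png");cv2.imwrite("pics/t8full.png",im[:,:,::-1])
im=snapshot("side"); crop(im,280,440,100,220,5,"s8.png");cv2.imwrite("pics/s8full.png",im[:,:,::-1])
E
```

```text
time: 12.27
tool_pos: [0.407, 0.2542, 0.0562]
ee_rot: [-1.571, -0.0, 1.679]
wrist_force: [-2.8, -0.7, 3.0]
width: 0.0116
time: 13.35
tool_pos: [0.3056, 0.2432, 0.1717]
ee_rot: [-1.572, -0.001, 1.681]
wrist_force: [0.6, 0.7, -0.1]
width: 0.0465
```

View pics/t8.png

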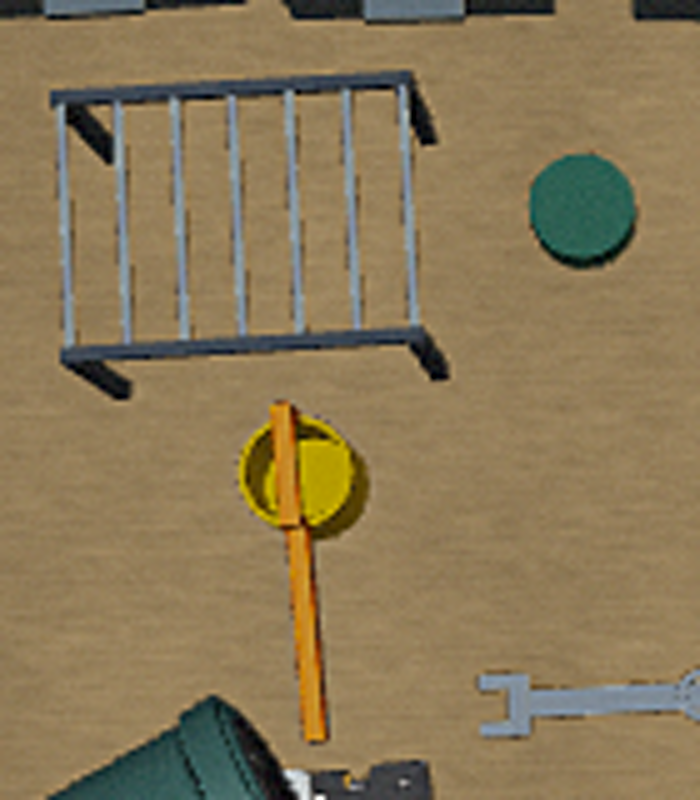

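View pics/s8.png

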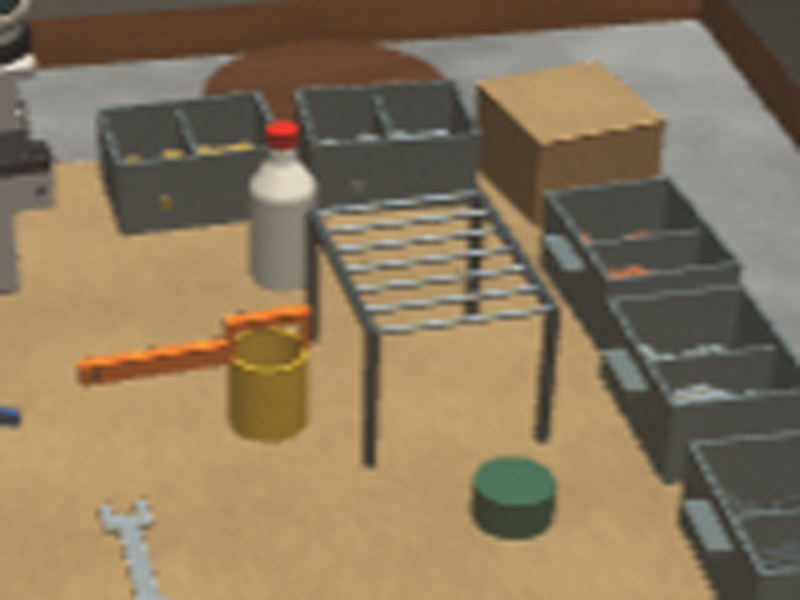

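The small dipper is out and upright, with its arch at t8 (284,464) and handle tip at t8 (316,738). Next I'll measure both.

```bash
python3 - <<'E'
from m import *
f=lambda pts,u0,v0,k:[(u0+(x+.5)/k-.5,v0+(y+.5)/k-.5) for x,y in pts]
A=planepts("top",f([(270,403),(293,402),(299,525),(279,526)],165,90,5),.104); print(A.round(4),"arch top",A.mean(0),"len",np.linalg.norm(A[:2].mean(0)-A[2:].mean(0)))
d=A[2:].mean(0)-A[:2].mean(0); print("dir",np.degrees(np.arctan2(d[1],d[0])))
T=planepts("top",f([(304,740),(327,738)],165,90,5),.084); N=planepts("top",f([(289,530),(311,528)],165,90,5),.084)
d=T.mean(0)-N.mean(0);a=np.arctan2(d[1],d[0]);print("handle dir",np.degrees(a),"tip",T.mean(0),"axis from tip",T.mean(0)-.155*np.array([np.cos(a),np.sin(a)]))
R=planepts("top",f([(240,470),(245,440),(262,422),(320,418),(345,440),(354,465)],165,90,5),.070); print("rim",cfit(R,.033),cfit(R))
# side: rim ellipse, arch ends
R=planepts("side",f([(230,345),(240,330),(300,335),(308,350),(270,368)],280,100,5),.070); print("side rim",cfit(R,.033))
print("side arch top-near corners",planepts("side",f([(226,322),(311,310)],280,100,5),.104), "tip",planepts("side",f([(80,363)],280,100,5),.084))
E
python3 go.py .4 .25 .2 96
```

```text
[[0.5501 0.2732]
 [0.5508 0.2604]
 [0.4816 0.2552]
 [0.4809 0.2663]] arch top [0.51583616 0.26380849] len 0.06944459416057448
dir -174.99769964987914
handle dir -174.29587472501305 tip [0.36311995 0.24619681] axis from tip [0.51735245 0.26160248]
rim (array([0.51737565, 0.26385767, 0.05      ]), np.float64(0.000705196762773497)) (array([0.51789869, 0.26381341, 0.03262913]), np.float64(0.0006560961213703349))
side rim (array([0.51876482, 0.27398456, 0.05      ]), np.float64(0.001418212376258758))
side arch top-near corners [[0.48340846 0.2615065 ]
 [0.55299449 0.26836898]] tip [[0.36521665 0.25162667]]
t 13.45 pos [308.1 243.5 171.2] yaw 96.25 w 46.9 F [-0.   0.3 -0.1]
slide [ -3.5 -28.6 -92.1] roll 0.2
```

```bash
python3 go.py .5165 .2635 .170 95.5; python3 go.py .5165 .2635 .079 95.5
```

```text
t 13.45 pos [308.1 243.5 171.2] yaw 96.25 w 46.9 F [-0.   0.3 -0.1]
slide [  -2.7    1.6 -209.3] roll 0.7
t 13.45 pos [308.1 243.5 171.2] yaw 96.25 w 46.9 F [-0.   0.3 -0.1]
slide [  -2.8   92.6 -209.1] roll 0.7
```

```bash
python3 -m creep '[{"slide":[0,0,-20],"roll":0.7,"grip":0.5},{"slide":[-1,0,-50],"roll":0.7,"grip":0.5},{"slide":[-1,0,-85],"roll":0.7,"grip":0.5},{"slide":[-2,0,-120],"roll":0.7,"grip":0.5},{"slide":[-2,0,-155],"roll":0.7,"grip":0.5},{"slide":[-3,0,-185],"roll":0.7,"grip":0.5},{"slide":[-3,0,-203],"roll":0.7,"grip":0.5},{"slide":[-3,0,-209],"roll":0.7,"grip":0.5},{"slide":[-3,10,-209],"roll":0.7,"grip":0.5},{"slide":[-3,30,-209],"roll":0.7,"grip":0.5},{"slide":[-3,52,-209],"roll":0.7,"grip":0.5},{"slide":[-3,70,-209],"roll":0.7,"grip":0.5},{"slide":[-3,82,-209],"roll":0.7,"grip":0.5},{"slide":[-3,90,-209],"roll":0.7,"grip":0.5},{"slide":[-3,92.5,-209],"roll":0.7,"grip":0.5},{"slide":[-3,92.5,-209],"roll":0.7,"grip":0.5}]'
python3 - <<'E'
from h import *
im=snapshot("side"); crop(im,280,420,100,220,5,"s9.png")
E
```

```text
time: 14.78
tool_pos: [0.5155, 0.2629, 0.0782]
ee_rot: [-1.57, 0.0, 1.667]
wrist_force: [0.2, -0.4, -0.2]
width: 0.0469
```

View pics/s9.png

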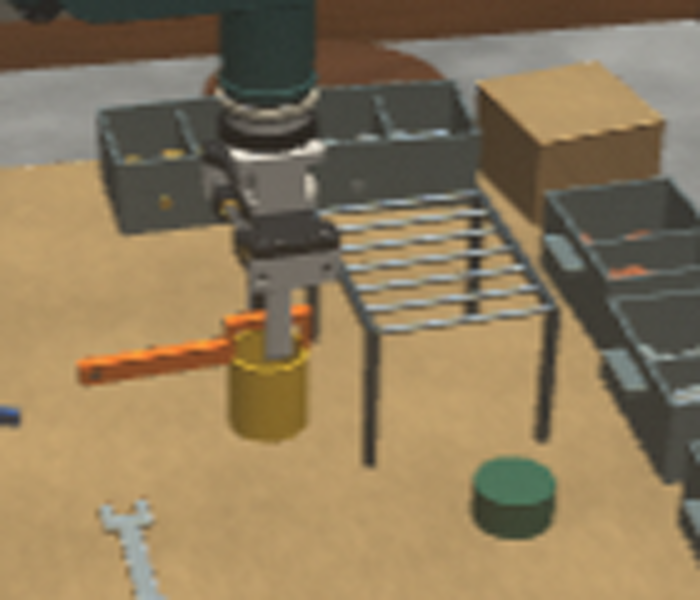

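```bash
python3 -m creep '[{"slide":[0,0,0],"roll":0,"grip":1},{"slide":[0,0,0],"roll":0,"grip":1},{"slide":[0,0,0],"roll":0,"grip":1},{"slide":[0,0,0],"roll":0,"grip":1},{"slide":[0,0,0],"roll":0,"grip":1},{"slide":[0,0,0],"roll":0,"grip":1},{"slide":[0,0,0],"roll":0,"grip":1},{"slide":[0,0,0],"roll":0,"grip":1},{"slide":[0,-5,3],"roll":0,"grip":1},{"slide":[0,-15,6],"roll":0,"grip":1},{"slide":[0,-30,10],"roll":0,"grip":1},{"slide":[0,-50,15],"roll":0,"grip":1},{"slide":[0,-75,20],"roll":0,"grip":1},{"slide":[0,-100,25],"roll":0,"grip":1},{"slide":[0,-125,30],"roll":0,"grip":1},{"slide":[0,-148,35],"roll":0,"grip":1},{"slide":[0,-162,40],"roll":0,"grip":1},{"slide":[0,-170,42],"roll":0,"grip":1},{"slide":[0,-170,42],"roll":0,"grip":1}]'
python3 - <<'E'
from h import *
im=snapshot("side"); crop(im,240,400,40,180,5,"s10.png")
E
python3 go.py .474 .259 .249 95.5
```

```text
time: 16.42
tool_pos: [0.4745, 0.2592, 0.2517]
ee_rot: [-1.576, -0.002, 1.667]
wrist_force: [-0.1, 0.3, -0.4]
width: 0.0116
t 16.47 pos [474.3 259.  249.6] yaw 95.52 w 11.7 F [-0.3 -0.8 -1.6]
slide [0.  0.6 0.3] roll 0.0
```

View pics/s10.png

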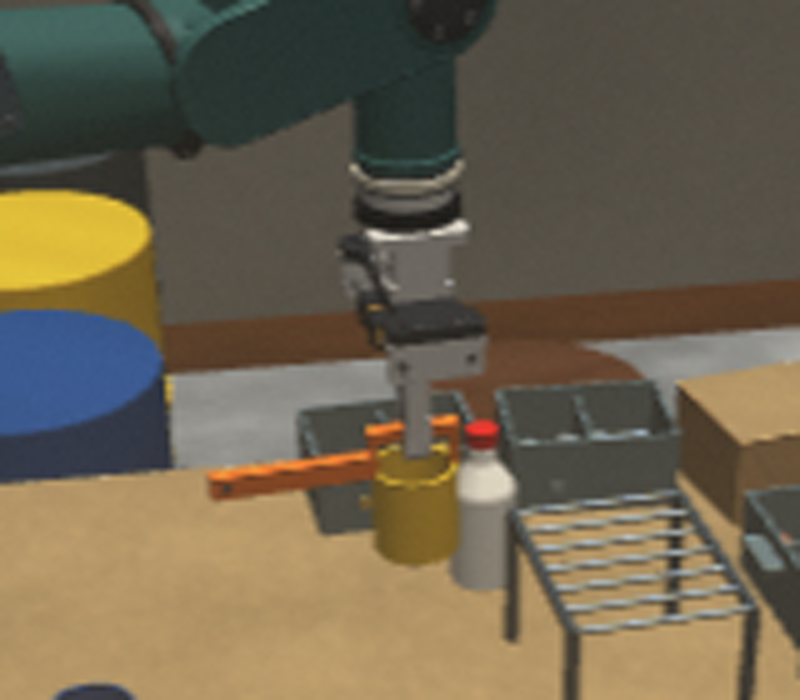

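It's held level by the arch. Before carrying it over, I'll measure the nest's actual state in clean views.

Run:
```python
from h import *
im=snapshot("top"); crop(im,350,460,110,250,5,"t11.png")
im=snapshot("side"); crop(im,310,440,190,310,6,"s11.png")
```

```text
(no output)
```

View pics/t11.png

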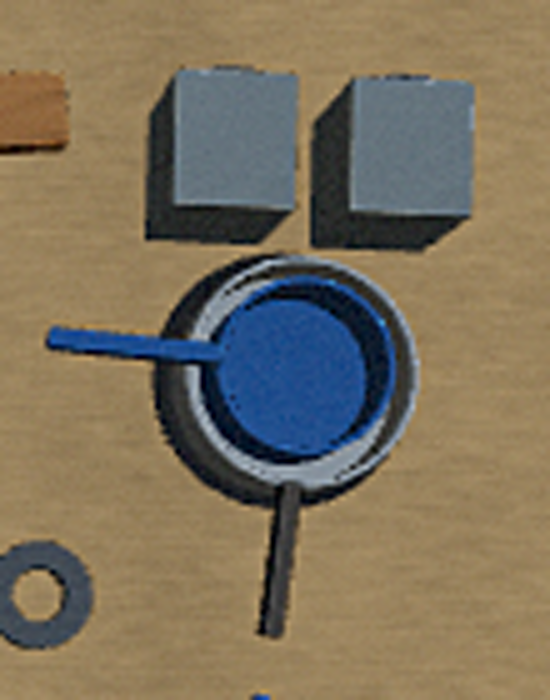

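View pics/s11.png

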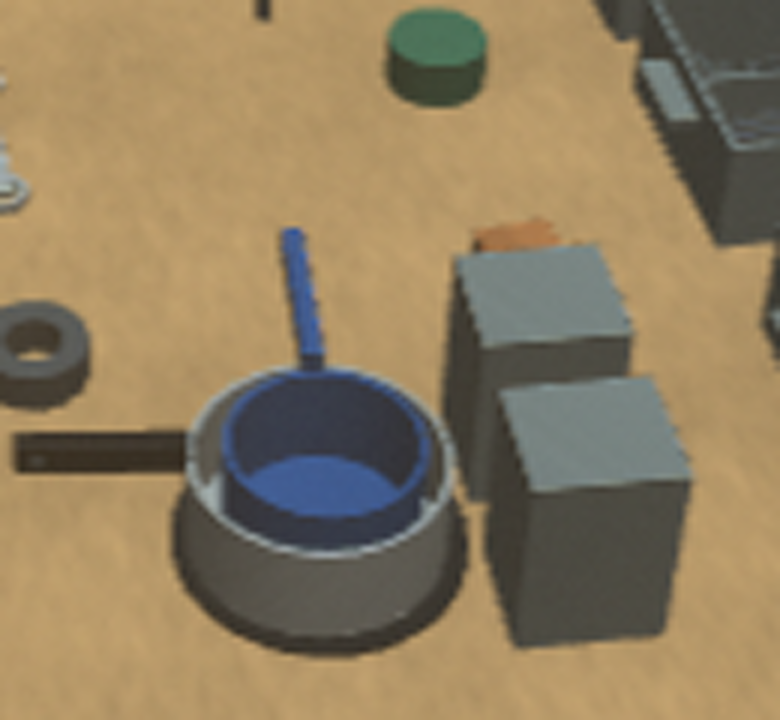

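Run:
```python
from m import *
f=lambda pts,u0,v0,k:[(u0+(x+.5)/k-.5,v0+(y+.5)/k-.5) for x,y in pts]
P=planepts("top",f([(262,285),(300,276),(340,284),(372,306),(392,340),(397,370),(390,405),(370,440),(340,460)],350,110,5),.074); print("med top",cfit(P,.052),cfit(P))
P=planepts("side",f([(222,440),(232,405),(262,380),(315,370),(370,378),(410,405),(431,440)],310,190,6),.074); print("med side",cfit(P,.052),cfit(P))
P=planepts("top",f([(225,272),(290,255),(350,270),(395,305),(417,360),(415,410),(400,445)],350,110,5),.064); print("big top",cfit(P,.068),cfit(P))
P=planepts("side",f([(187,450),(200,415),(235,385),(310,365),(385,380),(430,410),(455,455)],310,190,6),.064); print("big side",cfit(P,.068))
for n,L in (("top",[[(175,72),(298,76),(295,209),(174,205)],[(352,77),(473,82),(470,215),(350,212)]]),("side",[[(455,257),(600,245),(631,333),(487,347)],[(500,390),(652,376),(690,478),(530,490)]])):
    g=(350,110,5) if n=="top" else (310,190,6)
    A=[planepts(n,f(l,*g),.115) for l in L]; c=[a.mean(0) for a in A]; d=c[0]-c[1]; m=(c[0]+c[1])/2; y=d/np.linalg.norm(d); x=np.array([y[1],-y[0]])
    print(n,"stack centres",c,"sep",np.linalg.norm(d),"mid",m,"yaw",np.degrees(np.arctan2(x[1],x[0])),"nest",m-.121*x)
    # inner edges of the gap
    i=0 if n=="side" else 0
    e0=A[0][[1,2]] if n=="top" else A[0][[2,3]]; e1=A[1][[0,3]] if n=="top" else A[1][[0,1]]
    print(" inner edges",e0.round(4).tolist(),e1.round(4).tolist())
T=planepts("top",f([(50,330),(50,350)],350,110,5),.088);print("med tip",T.mean(0))
```

```text
med top (array([ 0.5244002, -0.2733608,  0.05     ]), np.float64(0.0019436648056516748)) (array([ 0.52224061, -0.27038627,  0.05507798]), np.float64(0.0005112508253365954))
med side (array([ 0.52826674, -0.2689198 ,  0.05      ]), np.float64(0.0007749784458253088)) (array([ 0.52825922, -0.26979829,  0.05266299]), np.float64(0.0006779554651303129))
big top (array([ 0.52249454, -0.27201067,  0.05      ]), np.float64(0.0022584223354099654)) (array([ 0.51920639, -0.26722554,  0.07266587]), np.float64(0.0005626580364167355))
big side (array([ 0.52605477, -0.27166207,  0.05      ]), np.float64(0.00020077442133893144))
top stack centres [array([ 0.64705674, -0.22535791]), array([ 0.64499948, -0.32468707])] sep 0.09935045748631044 mid [ 0.64602811 -0.27502249] yaw -1.1865136057038326 nest [ 0.52505405 -0.27251693]
 inner edges [[0.6845, -0.2609], [0.6083, -0.2587]] [[0.6843, -0.2915], [0.607, -0.2897]]
side stack centres [array([ 0.65069953, -0.22325759]), array([ 0.64683418, -0.32276843])] sep 0.09958588621808173 mid [ 0.64876686 -0.27301301] yaw -2.224449372073681 nest [ 0.52785804 -0.26831649]
 inner edges [[0.6863, -0.258], [0.6121, -0.2569]] [[0.6104, -0.2877], [0.6871, -0.2896]]
med tip [ 0.53630583 -0.12368604]
```

```bash
python3 go.py .5 -.005 .249 1.5
```

```text
t 16.57 pos [473.7 258.7 247.1] yaw 95.5 w 11.8 F [-0.2  0.2 -1.3]
slide [-265.    -1.7   -0.8] roll 94.0
```

```bash
python3 -m creep '[{"slide":[-4,-1,0],"roll":2,"grip":1},{"slide":[-12,-1,0],"roll":5,"grip":1},{"slide":[-24,-1,0],"roll":9,"grip":1},{"slide":[-40,-1,0],"roll":14,"grip":1},{"slide":[-56,-1,0],"roll":20,"grip":1},{"slide":[-73,-1,0],"roll":26,"grip":1},{"slide":[-90,-1,0],"roll":32,"grip":1},{"slide":[-107,-1,0],"roll":38,"grip":1},{"slide":[-124,-1,0],"roll":44,"grip":1},{"slide":[-141,-1,0],"roll":50,"grip":1},{"slide":[-158,-1,0],"roll":56,"grip":1},{"slide":[-175,-1,0],"roll":62,"grip":1},{"slide":[-192,-1,0],"roll":68,"grip":1},{"slide":[-208,-1,0],"roll":74,"grip":1},{"slide":[-224,-1,0],"roll":79,"grip":1},{"slide":[-240,-1,0],"roll":84,"grip":1},{"slide":[-252,-1,0],"roll":89,"grip":1},{"slide":[-261,-1,0],"roll":92,"grip":1},{"slide":[-265,-1,0],"roll":94,"grip":1},{"slide":[-265,-1,0],"roll":94,"grip":1}]'; python3 go.py .526 -.2705 .255 -91.7
```

```text
time: 18.23
tool_pos: [0.4991, -0.0059, 0.2473]
ee_rot: [-1.571, 0.004, 0.024]
wrist_force: [0.9, -0.3, -1.6]
width: 0.0113
t 18.23 pos [499.1  -5.9 247.3] yaw 1.37 w 11.3 F [ 0.9 -0.3 -1.6]
slide [  20.5   -7.8 -265.2] roll 93.1
```

```bash
python3 -m creep '[{"slide":[0,0,-4],"roll":2,"grip":1},{"slide":[1,0,-12],"roll":5,"grip":1},{"slide":[2,0,-24],"roll":9,"grip":1},{"slide":[3,0,-40],"roll":14,"grip":1},{"slide":[4,0,-56],"roll":20,"grip":1},{"slide":[5,0,-73],"roll":26,"grip":1},{"slide":[6,0,-90],"roll":32,"grip":1},{"slide":[8,0,-107],"roll":38,"grip":1},{"slide":[9,0,-124],"roll":44,"grip":1},{"slide":[11,0,-141],"roll":50,"grip":1},{"slide":[12,0,-158],"roll":56,"grip":1},{"slide":[14,0,-175],"roll":62,"grip":1},{"slide":[15,0,-192],"roll":68,"grip":1},{"slide":[16,0,-208],"roll":74,"grip":1},{"slide":[17,0,-224],"roll":79,"grip":1},{"slide":[18,0,-240],"roll":84,"grip":1},{"slide":[19,0,-252],"roll":89,"grip":1},{"slide":[20,0,-261],"roll":91,"grip":1},{"slide":[20.5,0,-265],"roll":93,"grip":1},{"slide":[20.5,0,-265],"roll":93,"grip":1}]'
python3 -m creep '[{"slide":[0,0,0],"roll":0,"grip":1},{"slide":[0,0,0],"roll":0,"grip":1}]'
python3 go.py .526 -.2705 .250 -91.7
python3 - <<'E'
from h import *
im=snapshot("top"); crop(im,330,470,90,230,5,"t12.png")
im=snapshot("side"); crop(im,300,440,150,310,5,"s12.png")
E
```

```text
time: 19.9
tool_pos: [0.5269, -0.2697, 0.248]
ee_rot: [-1.573, 0.001, -1.597]
wrist_force: [-1.0, -0.3, -1.4]
width: 0.0118
time: 20.07
tool_pos: [0.5271, -0.2686, 0.249]
ee_rot: [-1.571, 0.001, -1.595]
wrist_force: [-0.1, 0.3, -0.6]
width: 0.0119
t 20.07 pos [ 527.1 -268.6  249. ] yaw -91.38 w 11.9 F [-0.1  0.3 -0.6]
slide [ 1.9 -1.  -1. ] roll 0.3
```

View pics/t12.png

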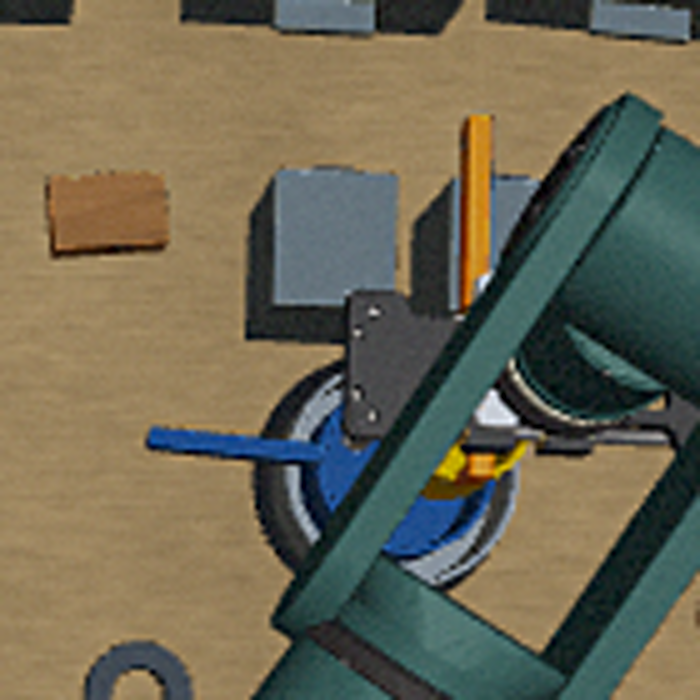

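View pics/s12.png

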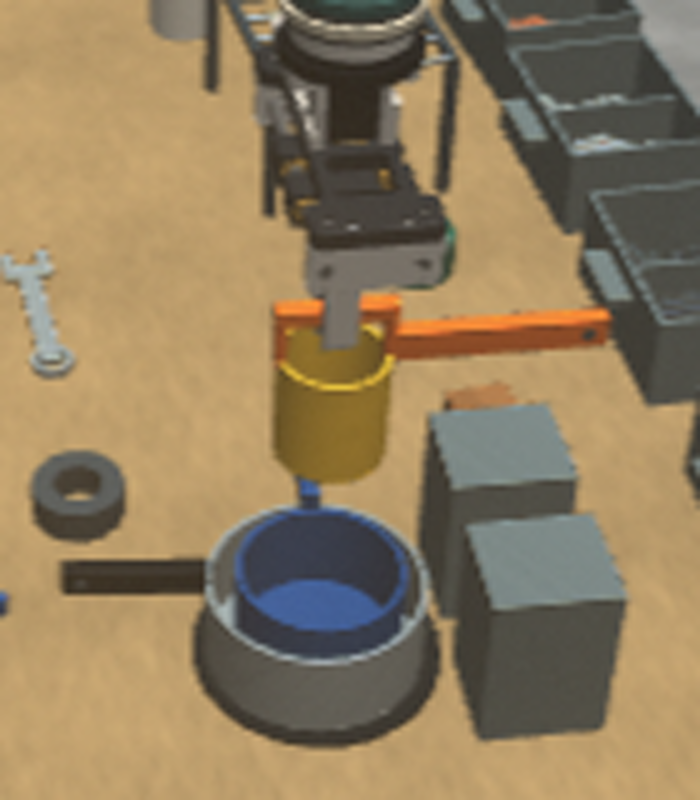

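Run:
```python
from m import *
f=lambda pts,u0,v0,k:[(u0+(x+.5)/k-.5,v0+(y+.5)/k-.5) for x,y in pts]
for z in (.25,.256):
  T=planepts("top",f([(467,116),(490,116)],330,90,5),z);N=planepts("top",f([(463,300),(486,280)],330,90,5),z); print("top tip",T.mean(0),T,N)
  R=planepts("side",f([(275,365),(330,388),(392,362)],300,150,5),z-.014); print("rim side",cfit(R,.033))
  print("side tip top edge",planepts("side",f([(606,309)],300,150,5),z))
```

```text
top tip [ 0.68204264 -0.27532296] [[ 0.68195468 -0.26942123]
 [ 0.6821306  -0.28122468]] [[ 0.58657857 -0.26645361]
 [ 0.59703749 -0.27828265]]
rim side (array([ 0.53013238, -0.26016244,  0.05      ]), np.float64(0.0013413525203075846))
side tip top edge [[ 0.68627302 -0.26451582]]
top tip [ 0.68036785 -0.27391953] [[ 0.68028031 -0.2680461 ]
 [ 0.68045539 -0.27979295]] [[ 0.58536151 -0.26509271]
 [ 0.59577028 -0.27686502]]
rim side (array([ 0.52829365, -0.26696612,  0.05      ]), np.float64(0.001192413168788191))
side tip top edge [[ 0.68316749 -0.27170246]]
```

```bash
python3 -m creep '[{"slide":[0,5,0],"roll":0,"grip":1},{"slide":[1,15,0],"roll":0,"grip":1},{"slide":[1,28,-1],"roll":0,"grip":1},{"slide":[1,42,-1],"roll":0,"grip":1},{"slide":[1,56,-1],"roll":0,"grip":1},{"slide":[1,70,-1],"roll":0,"grip":1},{"slide":[1,83,-1],"roll":0,"grip":1},{"slide":[1,93,-1],"roll":0,"grip":1},{"slide":[1,100,-1],"roll":0,"grip":1},{"slide":[1,104,-1],"roll":0,"grip":1},{"slide":[1,105,-1],"roll":0,"grip":1},{"slide":[1,105,-1],"roll":0,"grip":1}]'
python3 - <<'E'
from h import *
im=snapshot("top"); crop(im,330,470,90,230,5,"t13.png")
im=snapshot("side"); crop(im,300,440,150,310,5,"s13.png")
E
```

```text
time: 21.17
tool_pos: [0.5262, -0.2702, 0.1446]
ee_rot: [-1.571, -0.0, -1.597]
wrist_force: [0.4, 0.7, -1.2]
width: 0.0118
```

View pics/t13.png

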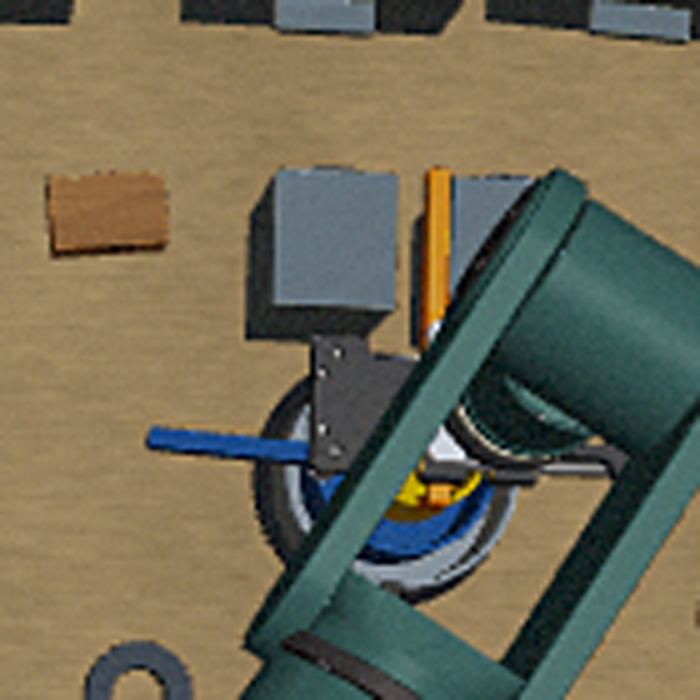

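View pics/s13.png

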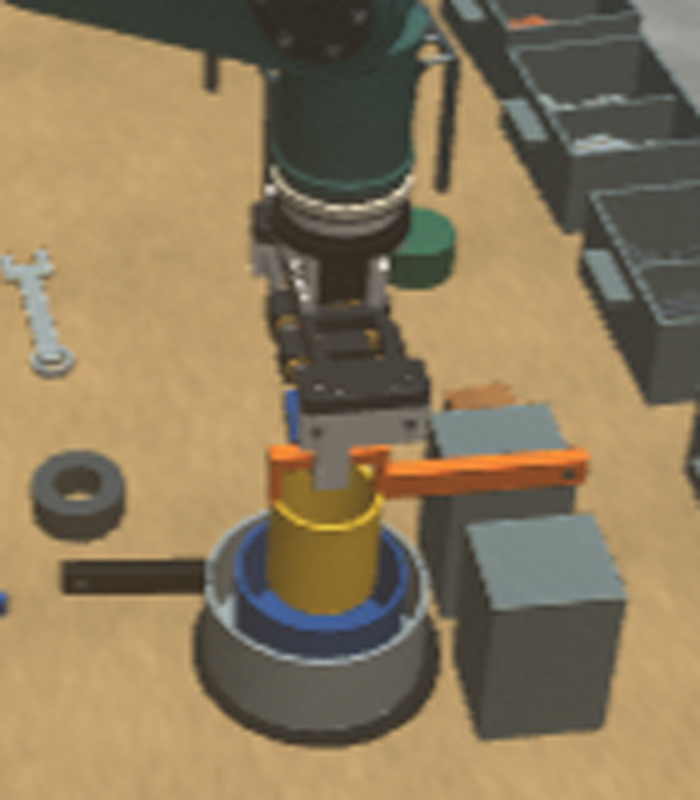

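The handle (t13 438,168) lines up with the gap (398–452) once parallax is allowed for. I'll lower the rest.

```bash
python3 -m creep '[{"slide":[0,5,0],"roll":0,"grip":1},{"slide":[0,12,0],"roll":0,"grip":1},{"slide":[0,19,0],"roll":0,"grip":1},{"slide":[0,26,0],"roll":0,"grip":1},{"slide":[0,33,0],"roll":0,"grip":1},{"slide":[0,39,0],"roll":0,"grip":1},{"slide":[0,43,0],"roll":0,"grip":1},{"slide":[0,46,0],"roll":0,"grip":1},{"slide":[0,48,0],"roll":0,"grip":1},{"slide":[0,50,0],"roll":0,"grip":1},{"slide":[0,51,0],"roll":0,"grip":1},{"slide":[0,51.5,0],"roll":0,"grip":1},{"slide":[0,51.5,0],"roll":0,"grip":1}]'
python3 -m creep '[{"slide":[0,0.5,0],"roll":0,"grip":1},{"slide":[0,1,0],"roll":0,"grip":1},{"slide":[0,1,0],"roll":0,"grip":1}]'
python3 - <<'E'
from h import *
im=snapshot("top"); crop(im,330,470,90,230,5,"t14.png")
im=snapshot("side"); crop(im,300,440,150,310,5,"s14.png")
E
```

```text
time: 22.35
tool_pos: [0.5262, -0.2702, 0.0931]
ee_rot: [-1.57, -0.0, -1.597]
wrist_force: [0.6, -0.2, -1.4]
width: 0.012
time: 22.6
tool_pos: [0.5263, -0.2704, 0.0926]
ee_rot: [-1.57, -0.001, -1.597]
wrist_force: [-1.1, -0.9, 1.1]
width: 0.0115
```

View pics/t14.png

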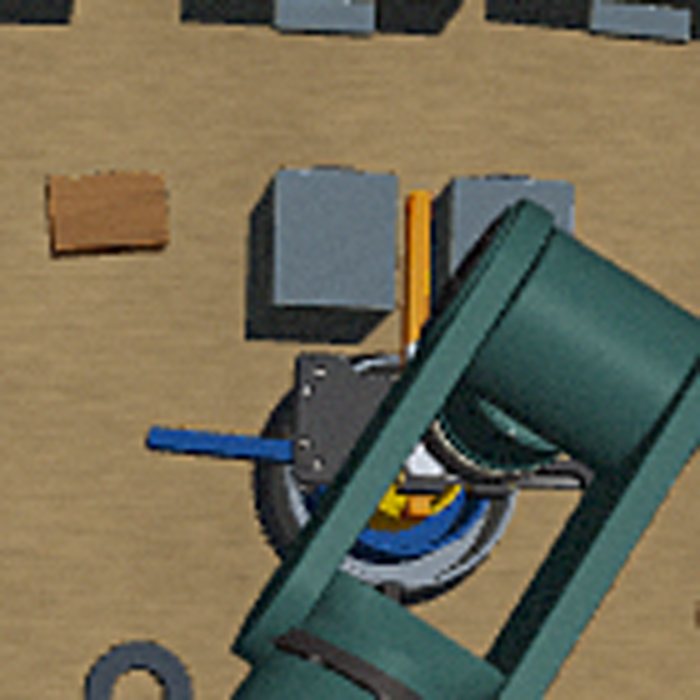

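View pics/s14.png

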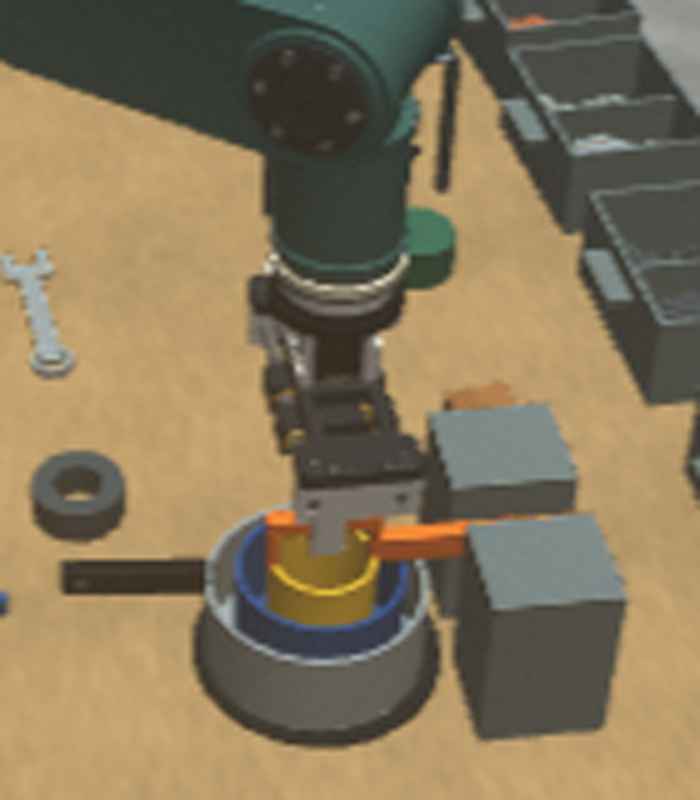

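Contact is felt: the force went from −1.4 to +1.1 N at TCP z = 0.0926, and home was predicted at 0.092. The handle lies between the stacks at t14 (417,270). I'll release, wait, and rise straight up.

```bash
python3 -m creep '[{"slide":[0,0.3,0],"roll":0,"grip":0.85},{"slide":[0,0.3,0],"roll":0,"grip":0.7},{"slide":[0,0.3,0],"roll":0,"grip":0.6},{"slide":[0,0.3,0],"roll":0,"grip":0.6},{"slide":[0,0.3,0],"roll":0,"grip":0.6},{"slide":[0,0.3,0],"roll":0,"grip":0.6},{"slide":[0,-5,0],"roll":0,"grip":0.6},{"slide":[0,-20,0],"roll":0,"grip":0.6},{"slide":[0,-45,0],"roll":0,"grip":0.6},{"slide":[0,-80,0],"roll":0,"grip":0.6},{"slide":[0,-115,0],"roll":0,"grip":0.6},{"slide":[0,-140,-30],"roll":0,"grip":0.6},{"slide":[0,-150,-70],"roll":0,"grip":0.6},{"slide":[-20,-150,-110],"roll":0,"grip":0.6},{"slide":[-60,-150,-150],"roll":0,"grip":0.6},{"slide":[-100,-150,-180],"roll":0,"grip":0.6},{"slide":[-140,-150,-200],"roll":0,"grip":0.6},{"slide":[-180,-150,-200],"roll":0,"grip":0.6},{"slide":[-200,-150,-200],"roll":0,"grip":0.6},{"slide":[-200,-150,-200],"roll":0,"grip":0.6}]'
python3 - <<'E'
from h import *
im=snapshot("top"); crop(im,330,470,90,250,5,"t15.png"); cv2.imwrite("pics/t15f.png",im[:,:,::-1])
im=snapshot("side"); crop(im,300,440,150,310,5,"s15.png")
E
```

```text
time: 24.37
tool_pos: [0.3303, -0.0597, 0.2434]
ee_rot: [-1.567, 0.002, -1.588]
wrist_force: [-0.0, -0.2, 0.3]
width: 0.0381
```

View pics/t15.png

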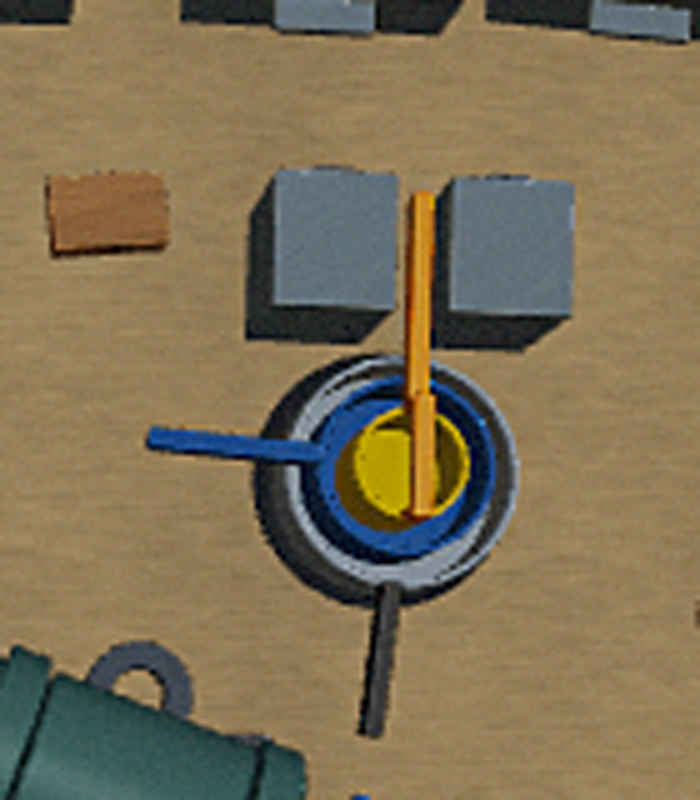

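View pics/s15.png

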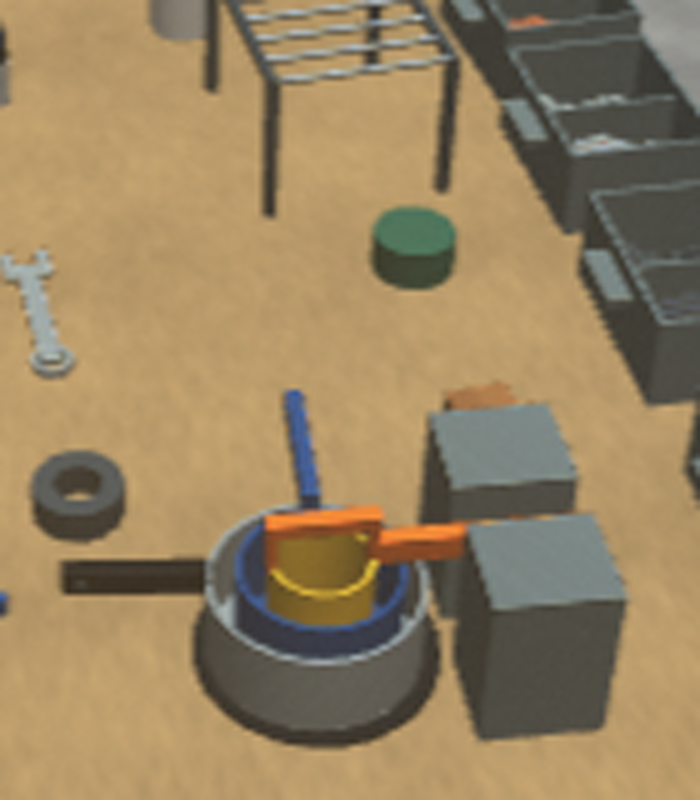

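View pics/t15f.png

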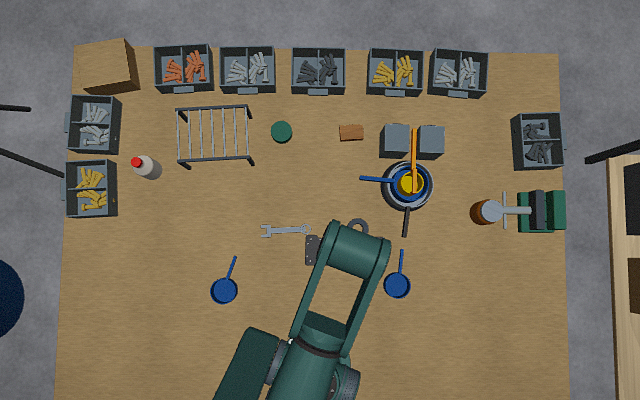

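The nest is complete: the yellow cup is in the blue one, and its handle at t15 (422,193) lies in the gap. Next come the last numeric checks.

```bash
python3 -m creep '[{"slide":[0,0,0],"roll":0,"grip":0.6},{"slide":[0,0,0],"roll":0,"grip":0.6},{"slide":[0,0,0],"roll":0,"grip":0.6},{"slide":[0,0,0],"roll":0,"grip":0.6}]'
python3 - <<'E'
from m import *
f=lambda pts,u0,v0,k:[(u0+(x+.5)/k-.5,v0+(y+.5)/k-.5) for x,y in pts]
g=(330,90,5)
s=planepts("top",f([(411,193),(433,193)],*g),.098).mean(0); m=planepts("top",f([(150,428),(150,450)],*g),.088).mean(0); b=planepts("top",f([(359,736),(383,738)],*g),.078).mean(0)
n=np.array([.526,-.271]);a=np.radians(-1.5);d=s-n
print("small tip",s,"nest frame",d@[np.cos(a),np.sin(a)],d@[-np.sin(a),np.cos(a)],"med tip",m,"big tip",b,"m-s",np.linalg.norm(m-s),"m-b",np.linalg.norm(m-b))
P=planepts("top",f([(378,408),(410,404),(440,412),(462,432),(470,460),(460,492),(440,512)],*g),.084); print("small rim top",cfit(P,.033),cfit(P))
P=planepts("top",f([(360,384),(400,375),(440,385),(475,412),(492,445),(496,470),(485,505),(460,540)],*g),.074); print("med rim top",cfit(P,.052))
A=cv2.imread("pics/top0.png");B=cv2.imread("pics/t15f.png")
for k,(u0,u1,v0,v1) in dict(tin=(265,298,115,148),block=(334,368,120,144),wrench=(255,300,220,242),oiler=(126,165,150,185),jar=(465,500,195,228)).items(): print(k,"meandiff",np.abs(A[v0:v1,u0:u1].astype(int)-B[v0:v1,u0:u1]).mean().round(2))
E
```

```text
time: 24.8
tool_pos: [0.3315, -0.0662, 0.2417]
ee_rot: [-1.572, 0.0, -1.6]
wrist_force: [-0.7, 0.5, -0.3]
width: 0.0375
small tip [ 0.67907622 -0.27801102] nest frame 0.15320729452145285 -0.003001550496459346 med tip [ 0.53687997 -0.12368493] big tip [ 0.36925937 -0.25062724] m-s 0.20984832144056442 m-b 0.210264158055942
small rim top (array([ 0.52694277, -0.27385596,  0.05      ]), np.float64(0.0010548800786860327)) (array([ 0.52667949, -0.27250365,  0.0340898 ]), np.float64(0.0007609724708574044))
med rim top (array([ 0.52550144, -0.27164017,  0.05      ]), np.float64(0.0008074820263872194))
tin meandiff 3.41
block meandiff 3.36
wrench meandiff 3.11
oiler meandiff 3.15
jar meandiff 3.63
```

All the checks agree, so I'm handing the job in.

```bash
python3 -c "
from bench import ticket
print(ticket.close_job())"
```

```text
the job is handed in; nothing more can be done
None
```

The three dippers are nested and I handed the job in at about 24.8 s. The hand-in gives no verdict, so the evidence is my own camera and force checks.

- **Medium:** I gripped it by the handle, turned it about 10° and lowered it into the big one. It was released once the wrist force had dropped to about −0.5 N.
- **Small:** I pulled it out from under the rack by its handle and regripped it by the arch. I turned it about 187° and lowered it until the force showed contact, at TCP height 92.6 mm against about 92 mm expected.

**Last checks:**

| Check | Measured | Limit |
|---|---|---|
| Small handle end along the gap | 153 mm | over 120 mm |
| Small handle end off the gap's middle line | 3 mm | 18 mm |
| Medium handle end to big handle end | 210 mm | over 90 mm |
| Medium handle end to small handle end | 210 mm | over 90 mm |
| Small cup centre to medium cup centre | about 3 mm | 22 mm |
| Big handle end moved from its start | about 2–3 mm | 50 mm |

- **Level and home:** I judged the cups level by eye in the side view. The medium's depth rests on the gripper height at release, 58 mm against 59 mm expected, and the small's on the contact height above.
- **Bystanders:** The tin, block, wrench, oiler and jar look unchanged by picture difference. The arm partly covered the collar in the last top view, but the side view shows it where it was.
- **Disagreement:** The two cameras differed by up to about 4 mm on nest positions and 1° on the gap's direction. I used averages, which is within the tolerances.

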